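Sort the loose stationery into the desk trays

ROBOT

A 6-joint arm with a two-finger parallel gripper is mounted at the origin on a cart in front of the work surface, level with it; the furniture and walls round the work are solid. World frame = base frame: x ahead of the robot, y to its left, z up, the work surface at z = 0. Lengths are in m, angles in rad, forces in N, time in s.
With the tool pointing down it reaches from about 0.35 to 0.85 m from the base axis. Payload 8.1 kg.
Tool frame: the origin (TCP) lies at the very end of the fingers, on their centre line; the grasp point (between the pads) lies 19 mm behind it; z points along the fingers, y is the direction in which the jaws open and shut (so a half turn about z gives the same grasp; the last joint's range is limited). The gripper opens to 93 mm and grips with 3 to 60 N. Pads are 15 mm wide; open, the fingers measure 128 mm over their backs; the gripper's body (75 mm by 188 mm) begins 65 mm behind the grasp point.
Start: joints at [-1.236, 0.13, 1.488, -0, 1.523, -0.085], TCP at [0.245, -0.548, 0.183] pointing down, gripper open.
Joint ranges: [-2.96, 2.96], [-0.89, 2.26], [0.02, 2.5], [-1.34, 4.48], [0, 2.73], [-2.66, 2.66]. Speed limits (rad/s): [2.39, 2.39, 2.79, 3.14, 3.14, 3.14].

INTERFACE

Orientations are given as a rotation vector (axis times angle).
In Python, from plant import read_state, read_camera, close_job gives the robot as it stands.
- The arm moves only by the tool jog_arm, never from a script. Its argument "motion" is one flat list of numbers, 7 for each row, row after row: the opening, from 0 (shut) to 1 (fully open), then the shift along the tool's x, y, z scaled (see below), then the turn, a rotation vector about the tool's x, y, z scaled (see below). A call has 1 to 8 rows; each row is the pose to reach, as a shift and turn from the pose measured when the call began, along the tool's axes at that moment; what a row does not reach only later rows make up. The controller multiplies each number of a shift by 0.5 m and each number of a turn by 90 degrees. A row lasts 1/10 s, in which the tool goes at most 50 mm and 8.59 degrees, less where a joint would pass 70% of its speed; a pose out of reach is approached as far as the arm can. A call with a number of a shift or a turn outside -1 to 1 is refused whole. A call with a gripper value outside its range is refused whole. The fingers move at their own pace and stop on an object; "grip_force" is the grip in N (left out, the last holds). Time passes only in rows, so rows that repeat a pose let the fingers close. It gives the time, the measured TCP pose, the force and the opening at its end, in the units of the state.
- read_state(): the state, without advancing time (a new reading comes with each control period).
- read_camera(name): name is "scene" or "top"; returns a dict with "frame" (420x560x3 uint8, red, green, blue), "vertical_fov" (degrees; the focal length in pixels is half the picture's height over the tangent of half this angle, whatever the lens; pixels are square), "cx", "cy" (the principal point, pixels), "world_from_camera" (4x4, takes a point from camera to world coordinates). Camera axes: x right, y down, z forward; pixel columns grow to the right and rows downward; lengths in m; the calibration is good to about 2 mm. A picture is of the moment at which its call begins. There is no depth.
- close_job(): hands the job in, once; it reports no verdict.
The state is a dict: "t": time; "q": joint angles; "dq": joint speeds; "joint_torque": joint torques, N m; "tool_pos": TCP position; "orientation": TCP orientation; "force": force on the tool from outside, world axes, zero at the start; "wrist_torque": the same for the moment, N m; "opening": finger opening in m.
Only numpy, scipy, OpenCV 4.12 (cv2) and the standard library are available. Lean on these libraries where they do the work, as an engineer would, in place of code of your own. Each camera call takes 0.05 s, during which the arm holds its last target.

TASK

Sort the loose stationery in the middle of the lending desk into the three light wooden trays: both pens into the long tray, both binder clips into the square tray and the roll of tape into the round tray. Put each thing down flat on the floor of its tray, clips and tape the same way up as they lie now, with nothing leaning on a rim or lying on top of another, and leave the ink pad that lies among them where it is.

Things in the scene. Friction and masses are not known exactly. Their poses are not given: they have to be found in the camera images.
- long_tray: the long tray, 118 mm (x) by 188 mm (y), inside 110 x 180 mm; fixed to the desk, bare light wood like the other two trays, walls and floor 4 mm thick, walls 22 mm high overall (inner depth 18 mm). Origin: centre of the underside, which lies on the desk at z = 0 (inner floor at 4 mm). Its place and yaw vary. (Another, black tray at the far left edge of the desk has no part in the job.)
- square_tray: the square tray, 128 x 128 mm, inside 120 x 120 mm; fixed to the desk, bare light wood like the other two trays, walls and floor 4 mm thick, walls 22 mm high overall (inner depth 18 mm). Origin: centre of the underside, which lies on the desk at z = 0 (inner floor at 4 mm). Its place and yaw vary.
- round_tray: the round tray, 128 mm across, inside 120 mm across; fixed to the desk, bare light wood like the other two trays, walls and floor 4 mm thick, walls 22 mm high overall (inner depth 18 mm). Origin: centre of the underside, which lies on the desk at z = 0 (inner floor at 4 mm). Its place varies.
- pen_a: a pen with a blue front half and a dark grip, 12 mm thick, 137 mm long, 11 g, lying on the desk. Origin: mid-length, at the underside of the barrel; y runs along the barrel, z up. Pinch it across the barrel (along its x) at mid-length. Its flats keep it from rolling.
- pen_b: a pen with a white front half and a dark grip, 12 mm thick, 137 mm long, 11 g, lying on the desk. Origin: mid-length, at the underside of the barrel; y runs along the barrel, z up. Pinch it across the barrel (along its x) at mid-length. Its flats keep it from rolling.
- clip_a: binder clip, black triangular body with a wire handle lying to one side, 44 x 32 x 16 mm overall (x, y, z), 12 g. Origin: centre of the footprint, on the underside; the solid body covers x = -2 to +22 mm, full 32 mm in y, up to 16 mm high at its back; the wire loop covers x = -22 to -2 mm and is only 4 mm high. Take the body across y, at about x = +10 mm. It is the same as the other clip.
- clip_b: binder clip, black triangular body with a wire handle lying to one side, 44 x 32 x 16 mm overall (x, y, z), 12 g. Origin: centre of the footprint, on the underside; the solid body covers x = -2 to +22 mm, full 32 mm in y, up to 16 mm high at its back; the wire loop covers x = -22 to -2 mm and is only 4 mm high. Take the body across y, at about x = +10 mm. It is the same as the other clip.
- tape_roll: roll of black tape lying flat, 54 mm outside diameter, 18 mm high, 40 g, open in the middle. Origin: centre of the underside; z up. Take it across the outside, in any direction. (The black ring beside the scanner at the far right is not it.)
- ink_pad: flat red tin ink pad (not the one by the date stamp at the back left) lying loose among the things to sort, 60 x 90 x 15 mm (x, y, z). Origin: centre of the underside. To be left where it is.
Mind the look-alikes: they are no part of the job. Leave any pink look-alike of the clip_b alone. Leave any green look-alike of the clip_a alone.

How it is judged:
At the end, for the whole second after the job is handed in: Both pens lie flat (within about 3.5 degrees) on the floor of the long tray (neither on the other), both binder clips flat (within about 8 degrees), upright and not stacked, on the floor of the square tray, and the roll of tape flat on the floor of the round tray; all are released and at rest (x of pen_a in the frame of long_tray between -0.055 and 0.055 m and y of pen_a in the frame of long_tray between -0.03 and 0.03 m and z of pen_a in the frame of long_tray between 0 and 0.0175 m and (z of pen_a in the frame of long_tray below 0.012 m or angle between pen_a's own z axis and vertical above 2.4 rad) and angle between pen_a's own y axis and vertical between 1.51 and 1.63 rad and x of pen_b in the frame of long_tray between -0.055 and 0.055 m and y of pen_b in the frame of long_tray between -0.03 and 0.03 m and z of pen_b in the frame of long_tray between 0 and 0.0175 m and (z of pen_b in the frame of long_tray below 0.012 m or angle between pen_b's own z axis and vertical above 2.4 rad) and angle between pen_b's own y axis and vertical between 1.51 and 1.63 rad and x of clip_a in the frame of square_tray between -0.055 and 0.055 m and y of clip_a in the frame of square_tray between -0.055 and 0.055 m and z of clip_a in the frame of square_tray between 0 and 0.012 m and angle between each of clip_a, clip_b, tape_roll's own z axis and vertical below 0.15 rad and x of clip_b in the frame of square_tray between -0.055 and 0.055 m and y of clip_b in the frame of square_tray between -0.055 and 0.055 m and z of clip_b in the frame of square_tray between 0 and 0.012 m and horizontal distance between tape_roll and round_tray below 0.034 m and z of tape_roll in the frame of round_tray below 0.012 m and linear speed of each of pen_a, pen_b, clip_a, clip_b, tape_roll below 0.01 m/s); the robot touches nothing.
It fails at once if the ink pad is pushed more than 20 mm (distance of ink_pad from where it was at the start of the episode above 0.02 m).
It also fails if it takes over 115 s, if anything falls off the work surface, if the arm or the gripper's body presses on something with over 40 N, if the wrist force passes 120 N, or if a joint passes its speed limit or range.

## Working session

There is one attempt and no reset: what is moved stays moved. The work goes in short steps, Python scripts to look and compute and a tool call to move; the robot and the scene stay as the last step left them, time stands still between calls to the robot, and variables do not carry over. Pictures are saved under pics/ and viewed, and the job is handed in when it is done.

Besides the shell and the picture viewer there is one more tool, called after "Call:" in YAML: its name, and indented under it one key for each argument. jog_arm: Moves the arm, as the interface text tells. Its arguments: {"type":"object","properties":{"motion":{"type":"array","items":{"type":"number"}},"grip_force":{"type":"number"}},"required":["motion"]}

```bash
mkdir -p pics; ls; python3 - <<'E'
from plant import *
import cv2
s=read_state(); print({k:s[k] for k in('t','tool_pos','orientation','opening','force')})
for n in('scene','top'):
    c=read_camera(n); print(n,c['vertical_fov'],c['cx'],c['cy'],c['world_from_camera'])
    cv2.imwrite(f'pics/{n}0.png',cv2.resize(c['frame'][:,:,::-1],None,fx=1.42,fy=1.42,interpolation=cv2.INTER_CUBIC))
    import pickle; pickle.dump(c,open(f'{n}0.pkl','wb'))
E
```

```text
pics
{'t': 0.0, 'tool_pos': array([ 0.24437246, -0.54727395,  0.18239583]), 'orientation': array([-3.07083012e+00, -6.54272071e-01,  3.40787025e-04]), 'opening': 0.09310171432430762, 'force': array([-1.07536635, -0.29403223, -0.68237021])}
scene 53.46612136192191 276.99254584439797 208.37220299598 [[ 0.56406235 -0.50311269  0.65476049 -0.13534872]
 [-0.82570255 -0.33694732  0.45241772 -0.49425977]
 [-0.00699731 -0.79582921 -0.60548072  0.62988356]
 [ 0.          0.          0.          1.        ]]
top 56.676394719036374 277.70932229625555 203.09134359066078 [[-0.01473346 -0.99753409  0.06861968  0.43836607]
 [-0.99989079  0.01461956 -0.00216178 -0.03426405]
 [ 0.00115326 -0.06864404 -0.99764055  1.01091751]
 [ 0.          0.          0.          1.        ]]
```

View pics/top0.png

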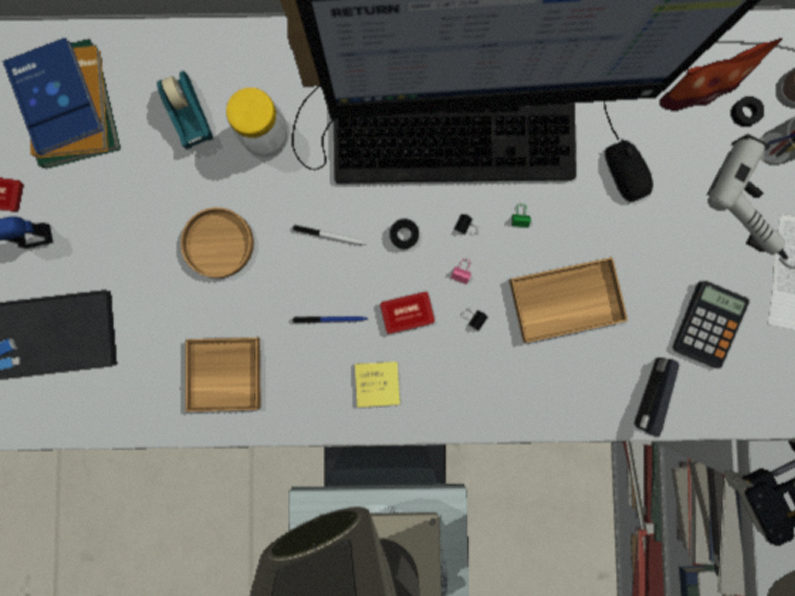

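View pics/scene0.png

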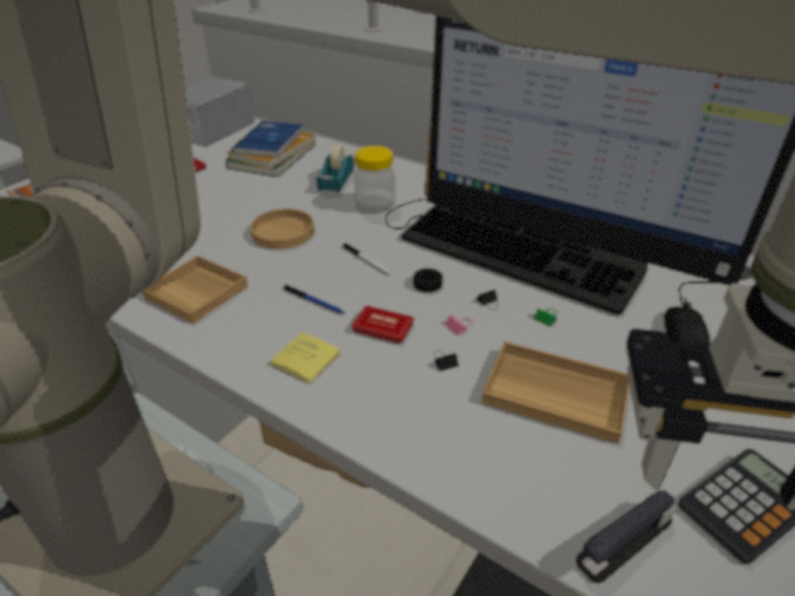

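The top view (pixels in the enlarged picture) shows:
- **Trays:** the round tray is at (217,243), the square tray at (222,375) and the long tray at (568,300).
- **Pens and tape:** the blue pen is at (330,319), the white pen at (330,236) and the tape at (404,233).
- **Clips:** the two black clips are at (467,224) and (477,320). The green (521,216) and pink (462,271) clips are look-alikes.
- **Ink pad:** it is at (407,313), among the things to sort. The black ring at (747,110) is not the tape.

Next I'll crop and measure.

```bash
cat > h.py <<'E'
import numpy as np,cv2,pickle
def load(n,i=0): return pickle.load(open(f'{n}{i}.pkl','rb'))
def K(c): return 210/np.tan(np.radians(c['vertical_fov']/2))
def ray(c,uv):
    uv=np.atleast_2d(uv).astype(float); f=K(c); T=c['world_from_camera']
    d=np.c_[(uv[:,0]-c['cx'])/f,(uv[:,1]-c['cy'])/f,np.ones(len(uv))]@T[:3,:3].T
    return T[:3,3],d
def onz(c,uv,z):
    o,d=ray(c,uv); return o+d*((z-o[2])/d[:,2])[:,None]
def proj(c,p):
    T=c['world_from_camera']; q=(np.atleast_2d(p)-T[:3,3])@T[:3,:3]; f=K(c)
    return np.c_[q[:,0]/q[:,2]*f+c['cx'],q[:,1]/q[:,2]*f+c['cy']]
def tri(c1,u1,c2,u2):
    o1,d1=ray(c1,u1);o2,d2=ray(c2,u2);d1=d1[0]/np.linalg.norm(d1);d2=d2[0]/np.linalg.norm(d2)
    s=np.linalg.lstsq(np.c_[d1,-d2],o2-o1,rcond=None)[0]
    a=o1+s[0]*d1;b=o2+s[1]*d2; return (a+b)/2,np.linalg.norm(a-b)
E
python3 - <<'E'
from h import *
t=load('top');s=load('scene')
a=t['frame'][135:300,190:460,::-1]
cv2.imwrite('pics/c_top.png',cv2.resize(a,(800,489),interpolation=cv2.INTER_CUBIC))
b=s['frame'][140:320,90:460,::-1]
cv2.imwrite('pics/c_sc.png',cv2.resize(b,(800,389),interpolation=cv2.INTER_CUBIC))
for n,c in(('top',t),('scene',s)):
    hsv=cv2.cvtColor(c['frame'],cv2.COLOR_RGB2HSV)
    ms={'wood':cv2.inRange(hsv,(8,90,60),(22,255,255)),'dark':cv2.inRange(hsv,(0,0,0),(179,255,65)),'blue':cv2.inRange(hsv,(105,110,40),(130,255,255)),'red':cv2.inRange(hsv,(0,150,60),(6,255,255))|cv2.inRange(hsv,(172,150,60),(179,255,255))}
    for k,m in ms.items():
        N,l,st,ce=cv2.connectedComponentsWithStats(m)
        for i in range(1,N):
            if st[i,4]>25 and 80<ce[i][0]<460 and ce[i][1]>120: print(n,k,st[i],ce[i].round(1))
E
```

```text
top wood [ 127  146   51   50 1951] [152.2 170.6]
top wood [ 359  182   82   59 3387] [399.8 211. ]
top wood [ 131  238   52   52 2629] [156.5 263.4]
top wood [445 376   5  24  57] [446.9 386.1]
top dark [426  99  34  43 959] [442.4 120.1]
top dark [320 151  12  14 103] [325.9 157.2]
top dark [275 154  20  22 261] [284.3 164.4]
top dark [207 159  18   7  68] [215.6 162. ]
top dark [330 219  13  13  97] [336.3 225.2]
top dark [206 223  20   4  67] [216.4 224.7]
top dark [ 229  313   92   30 2403] [271.  327.8]
top dark [453 312  14  70 528] [459.7 347.5]
top dark [ 177  358   95   62 4208] [227.4 394.1]
top dark [454 377   4  43 106] [455.4 398.5]
top dark [267 380  28  40 695] [282.1 400.2]
top dark [311 404   4  10  26] [312.3 409.3]
top blue [225 223  33   3  86] [240.7 224.1]
top red [268 206  38  28 675] [286.5 220. ]
scene wood [177 148  43  27 941] [198.4 160.7]
scene wood [ 101  181   72   46 1876] [136.9 203. ]
scene wood [ 340  242  103   69 4507] [393.2 275.3]
scene wood [184 299  53  33 385] [205.8 315.2]
scene wood [238 331  15  10  34] [244.5 335.5]
scene dark [  262     0   298   248 15025] [410.4 162.5]
scene dark [224 126  16   9 110] [231.6 129.8]
scene dark [242 172  10   7  30] [246.7 175.2]
scene dark [101 191   9  10  33] [105.1 196.4]
scene dark [291 190  20  16 270] [300.6 197.3]
scene dark [201 202  13   8  42] [207.2 205. ]
scene dark [336 205  13   9  81] [342.5 209.2]
scene dark [307 250  15  10 113] [314.1 254.6]
scene dark [ 406  347   68   63 1775] [440.3 377.4]
scene dark [ 319  390   70   30 1090] [348.3 409.2]
scene dark [160 400  22  20 241] [173.3 412.3]
scene blue [315 122   6   7  30] [317.2 125.1]
scene blue [353 133 150  41 661] [428.5 152.9]
scene blue [214 208  25  11  45] [226. 213.]
scene red [249 216  41  25 593] [269.1 228.5]
```

View pics/c_top.png

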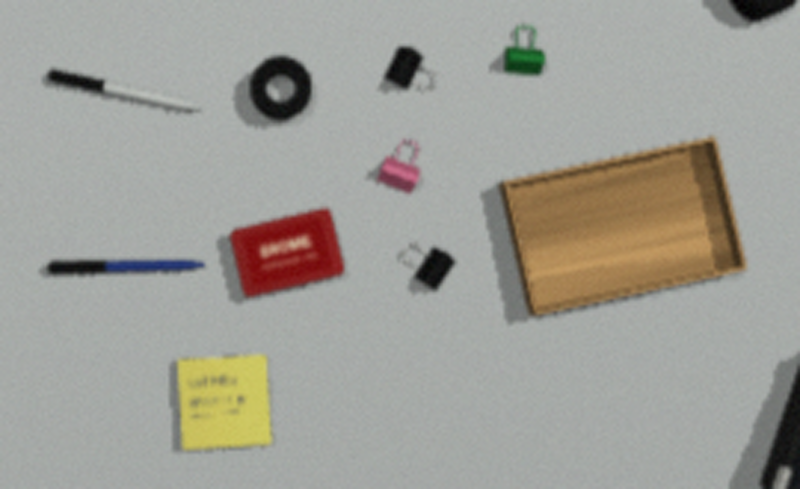

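View pics/c_sc.png

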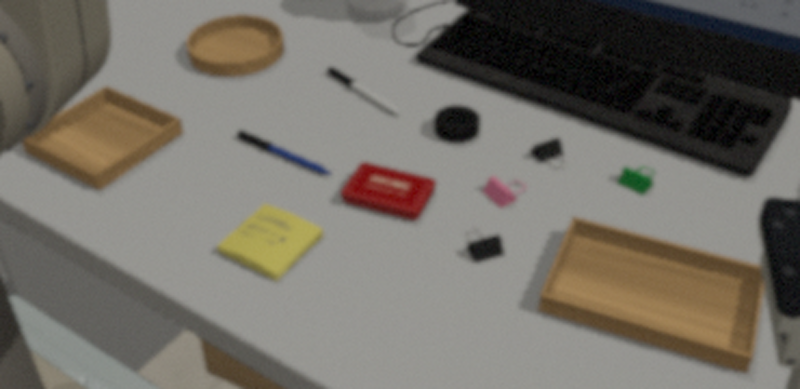

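Both crops agree. The black clips are at (404,68) and (435,269) in the top crop, the tape is the black ring at (280,88) among the items, and the pink and green clips stay. Now the measuring.

```bash
cat > meas.py <<'E'
from h import *
t=load('top');s=load('scene')
def hull(c,box,lo,hi):
    x,y,w,h=box; hsv=cv2.cvtColor(c['frame'],cv2.COLOR_RGB2HSV)
    m=np.zeros(hsv.shape[:2],np.uint8); m[y:y+h,x:x+w]=cv2.inRange(hsv,lo,hi)[y:y+h,x:x+w]
    cs=cv2.findContours(m,cv2.RETR_EXTERNAL,cv2.CHAIN_APPROX_NONE)[0]
    return m,max(cs,key=cv2.contourArea)
W=((8,90,60),(22,255,255));D=((0,0,0),(179,255,70));R=((0,150,60),(6,255,255))
# trays: rim outline on plane z=.022 in top
for n,bt in(('round',(120,140,65,62)),('square',(124,230,66,66)),('long',(350,175,100,75))):
    m,c=hull(t,bt,*W); p=onz(t,c[:,0,:],.022)[:,:2].astype(np.float32)
    r=cv2.minAreaRect(p*1000); print(n,'top minrect z=.022',np.round(r[0],1),np.round(r[1],1),round(r[2],1))
    if n=='round': print(cv2.minEnclosingCircle(p*1000))
    b=cv2.boxPoints(cv2.minAreaRect(c));print(b.round(1).tolist())
def tr(n,b1,b2,lo,hi):
    m1,_=hull(t,b1,lo,hi);m2,_=hull(s,b2,lo,hi)
    g=[]
    for m in(m1,m2):
        M=cv2.moments(m,True); g.append((M['m10']/M['m00'],M['m01']/M['m00']))
    p,e=tri(t,g[0],s,g[1]); print(n,'tri',(p*1000).round(1),'gap mm',round(e*1000,1),np.round(g,1).tolist()); return m1,g[0]
m,_=tr('tape',(270,150,30,30),(288,187,26,22),*D)
cc=hull(t,(270,150,30,30),*D)[1];print(cv2.minEnclosingCircle((onz(t,cc[:,0,:],.018)[:,:2]*1000).astype(np.float32)))
for n,b1,b2 in(('clipN',(316,147,18,20),(333,203,18,13)),('clipF',(328,217,17,17),(305,248,19,15))):
    m,g=tr(n,b1,b2,*D); cc=hull(t,b1,*D)[1]
    r=cv2.minAreaRect((onz(t,cc[:,0,:],.014)[:,:2]*1000).astype(np.float32)); print(n,np.round(r[0],1),np.round(r[1],1),r[2])
m,g=tr('ink',(265,203,45,34),(246,213,48,32),*R)
# pens: dark/front junctions and rear end
m,_=tr('penA dark',(203,220,25,9),(197,199,20,13),*D)
m,_=tr('penB dark',(203,156,25,12),(238,168,17,13),*D)
# pen outline in top: distance from background
f=cv2.GaussianBlur(t['frame'],(0,0),.6).astype(int); 
for n,(x,y,w,h) in(('penA',(200,217,62,14)),('penB',(200,153,64,24))):
    roi=f[y:y+h,x:x+w]; bg=np.median(roi.reshape(-1,3),0); print('bg',bg)
    if n=='penA': mm=(np.abs(roi-bg).sum(2)>60)
    else: mm=((roi.sum(2)-bg.sum())>25)|((roi.sum(2)-bg.sum())<-180)
    N,l,st,ce=cv2.connectedComponentsWithStats(mm.astype(np.uint8)); 
    ys,xs=np.nonzero(np.isin(l,[i for i in range(1,N) if st[i,4]>15]))
    P=onz(t,np.c_[xs+x,ys+y],.008)[:,:2]*1000
    r=cv2.minAreaRect(P.astype(np.float32));v=cv2.fitLine(P.astype(np.float32),cv2.DIST_L2,0,.01,.01).ravel()
    print(n,np.round(r[0],1),np.round(r[1],1),'dir',v.round(3),'ang',np.degrees(np.arctan2(v[1],v[0])).round(1), 'ends',P[P[:,1].argmin()].round(1),P[P[:,1].argmax()].round(1))
E
python3 meas.py
```

```text
round top minrect z=.022 [594.4 283.4] [128.6 124. ] 44.7
((594.3802490234375, 282.9912109375), 65.28028869628906)
[[117.5, 170.5], [152.0, 136.0], [187.0, 171.0], [152.5, 205.5]]
square top minrect z=.022 [359.  270.7] [126.2 128.9] 0.6
[[131.0, 238.0], [182.0, 238.0], [182.0, 289.0], [131.0, 289.0]]
long top minrect z=.022 [ 481.8 -346.6] [116.2 189.7] 11.2
[[358.6000061035156, 196.39999389648438], [431.6000061035156, 180.6999969482422], [441.20001220703125, 225.60000610351562], [368.29998779296875, 241.1999969482422]]
tape tri [607.5 -54.7   9.5] gap mm 0.3 [[284.2, 164.4], [300.7, 197.3]]
((606.0156860351562, -54.075653076171875), 27.396949768066406)
clipN tri [ 625.6 -163.7    6.2] gap mm 0.2 [[325.8, 157.2], [342.3, 209.2]]
clipN [ 624.7 -163.1] [20.8 32.8] 62.403648376464844
clipF tri [ 448.2 -186.8    5.3] gap mm 0.6 [[336.2, 225.3], [314.1, 254.7]]
clipF [ 448.  -185.5] [20.5 31.4] 55.04665756225586
ink tri [463.5 -57.7   8.1] gap mm 0.2 [[286.2, 220.0], [269.1, 228.4]]
penA dark tri [453.6 123.    6.6] gap mm 1.3 [[216.3, 224.7], [207.5, 205.1]]
penB dark tri [616.5 124.4   7.4] gap mm 1.9 [[215.5, 161.9], [246.7, 175.2]]
bg [162. 166. 164.]
penA [452.7  85.8] [141.4  15.4] dir [ 8.00000e-03 -1.00000e+00  4.53581e+02  8.86630e+01] ang -89.5 ends [456.8  15. ] [451.1 156.5]
bg [170. 174. 171.]
penB [616.2 123.6] [52.4 13.1] dir [2.49000e-01 9.68000e-01 6.16223e+02 1.24360e+02] ang 75.6 ends [605.9  99.1] [617.2 148.4]
```

```bash
cat > m2.py <<'E'
from h import *
t=load('top');s=load('scene')
f=cv2.GaussianBlur(t['frame'],(0,0),.6).astype(int)
x,y,w,h=200,153,64,24
g=f[y:y+h,x:x+w].sum(2)/3.; d=g-np.median(g)
mm=((d>9)|(d<-45)).astype(np.uint8)
for r in mm: print(''.join('.#'[v] for v in r))
N,l,st,ce=cv2.connectedComponentsWithStats(mm)
ys,xs=np.nonzero(np.isin(l,[i for i in range(1,N) if st[i,4]>15]))
P=onz(t,np.c_[xs+x,ys+y],.008)[:,:2]*1000
r=cv2.minAreaRect(P.astype(np.float32));print(np.round(r[0],1),np.round(r[1],1),r[2])
# tray rim corners in both views
def hull(c,box):
    x,y,w,h=box; hsv=cv2.cvtColor(c['frame'],cv2.COLOR_RGB2HSV);m=np.zeros(hsv.shape[:2],np.uint8)
    m[y:y+h,x:x+w]=cv2.inRange(hsv,(6,70,40),(24,255,255))[y:y+h,x:x+w]
    return cv2.convexHull(max(cv2.findContours(m,0,1)[0],key=cv2.contourArea))[:,0].astype(float)
for n,bt,bs in(('sq',(124,230,66,66),(95,175,85,58)),('long',(350,175,100,75),(335,236,112,80)),('round',(120,140,65,62),(170,142,55,38))):
    ht,hs=hull(t,bt),hull(s,bs)
    # far rim: points extreme along camera directions; outermost rim at z: use extreme left, top, right in scene (the rim there)
    ct=cv2.boxPoints(cv2.minAreaRect(ht.astype(np.float32)))
    for c in ct:
        w=onz(t,c,.022)
        q=proj(s,w)[0]; i=np.linalg.norm(hs-q,axis=1).argmin()
        p,e=tri(t,c,s,hs[i]); print(n,(w[0]*1000).round(),'nearest scene hull off px',(hs[i]-q).round(1),'tri z mm',round(p[2]*1000,1),'gap',round(e*1000,1))
E
python3 m2.py
```

```text
................................................................
................................................................
................................................................
................................................................
................................................................
.......###......................................................
......#########.................................................
.....###############............................................
.....###################........................................
.....####################.......................................
......###################.......................................
...........##############.......................................
...............###########......................................
....................########..........##........................
........................########...........#....................
..............................#######...........................
....................................#####...................
[... 789 characters left out ...]
[ 1.6 -0.3] tri z mm 23.0 gap 3.5
long [ 521. -242.   22.] nearest scene hull off px [1.9 1.3] tri z mm 18.2 gap 3.6
long [ 559. -431.   22.] nearest scene hull off px [-4.4 -0.8] tri z mm 24.4 gap 7.8
long [ 443. -451.   22.] nearest scene hull off px [-0.5 -0.5] tri z mm 23.0 gap 0.6
long [ 405. -264.   22.] nearest scene hull off px [ 3. -1.] tri z mm 24.1 gap 6.0
round [635. 365.  22.] nearest scene hull off px [4.5 3.6] tri z mm 6.3 gap 13.7
round [675. 242.  22.] nearest scene hull off px [-8.3  3.9] tri z mm 7.0 gap 24.9
round [554. 202.  22.] nearest scene hull off px [ 1.8 -1.4] tri z mm 27.0 gap 4.9
round [515. 324.  22.] nearest scene hull off px [ 9.1 -0.6] tri z mm 25.1 gap 24.6
```

```bash
cat > go.py <<'E'
import sys,numpy as np
from scipy.spatial.transform import Rotation as Rn
from plant import read_state
def st():
    s=read_state(); R=Rn.from_rotvec(s['orientation']); y=R.apply([0,1,0])
    print('t',round(s['t'],2),'tcp mm',(s['tool_pos']*1000).round(1),'jaw deg',round(np.degrees(np.arctan2(y[1],y[0])),1),'tilt',round(np.degrees(np.arccos(-R.apply([0,0,1])[2])),2),'open mm',round(s['opening']*1000,1),'F',s['force'].round(1),'q1,q6',s['q'][[0,5]].round(2)); return s,R,y
# args: groups x,y,z(mm),jaw(deg, full circle; nearest of +-180 taken unless prefixed '!')
s,R,y=st(); cur=np.degrees(np.arctan2(y[1],y[0]))
for a in sys.argv[1:]:
    ex=a[0]=='!'; x,yy,z,j=[float(v) for v in a.lstrip('!').split(',')]
    if not ex: j=cur+(j-cur+90)%180-90
    jr=np.radians(j); Y=np.array([np.cos(jr),np.sin(jr),0]);Z=np.array([0,0,-1.]);X=np.cross(Y,Z)
    T=Rn.from_matrix(np.c_[X,Y,Z]); d=R.inv().apply(np.array([x,yy,z])/1000-s['tool_pos'])/.5; r=(R.inv()*T).as_rotvec()/(np.pi/2)
    print(a,'jaw',round(j,1),'->',[round(float(v),3) for v in np.r_[d,r]], 'rows>=',max(np.linalg.norm(d)*10,np.linalg.norm(r)*90/8.59).round(1))
E
python3 - <<'E'
from h import *
t=load('top')
for p in((205,161),(255.5,172),(230.25,166.5),(325,194),(320,130)): print(p,(onz(t,p,.008)*1000).round(1))
E
python3 go.py 448,-186,120,145 448,-186,4,145
```

```text
(205, 161) [[619.8 151.    8. ]]
(255.5, 172) [[589.1  20.    8. ]]
(230.25, 166.5) [[604.4  85.5   8. ]]
(325, 194) [[ 529.1 -159.1    8. ]]
(320, 130) [[ 697.4 -149.9    8. ]]
t 0.1 tcp mm [ 244.4 -547.3  182.5] jaw deg -65.9 tilt 0.1 open mm 92.9 F [-0.3 -0.7  0.2] q1,q6 [-1.24 -0.09]
448,-186,120,145 jaw -35.0 -> [0.666, -0.494, 0.126, -0.001, -0.0, -0.344] rows>= 8.4
448,-186,4,145 jaw -35.0 -> [0.666, -0.493, 0.358, -0.001, -0.0, -0.344] rows>= 9.0
```

Call:
jog_arm:
  motion: [0.6, 0.666, -0.494, 0.126, 0, 0, -0.344, 0.6, 0.666, -0.494, 0.126, 0, 0, -0.344, 0.6, 0.666, -0.494, 0.126, 0, 0, -0.344, 0.6, 0.666, -0.494, 0.126, 0, 0, -0.344, 0.6, 0.666, -0.494, 0.126, 0, 0, -0.344, 0.6, 0.666, -0.494, 0.126, 0, 0, -0.344, 0.6, 0.666, -0.494, 0.126, 0, 0, -0.344, 0.6, 0.666, -0.494, 0.126, 0, 0, -0.344]
  grip_force: 12

```text
t: 0.9
tool_pos: [0.4385, -0.2011, 0.1225]
orientation: [-2.785, -1.45, -0.0]
force: [1.0, -1.2, -0.5]
opening: 0.0559
```

```bash
python3 go.py 448,-186,60,145 448,-186,4,145
```

```text
t 0.9 tcp mm [ 438.5 -201.1  122.5] jaw deg -35.0 tilt 0.1 open mm 55.9 F [ 1.  -1.2 -0.5] q1,q6 [-0.54  0.07]
448,-186,60,145 jaw -35.0 -> [0.036, -0.002, 0.125, -0.001, -0.001, 0.0] rows>= 1.3
448,-186,4,145 jaw -35.0 -> [0.035, -0.002, 0.237, -0.001, -0.001, 0.0] rows>= 2.4
```

Call:
jog_arm:
  motion: [0.56, 0.036, -0.002, 0.125, 0, 0, 0, 0.56, 0.036, -0.002, 0.125, 0, 0, 0, 0.56, 0.036, -0.002, 0.16, 0, 0, 0, 0.56, 0.036, -0.002, 0.19, 0, 0, 0, 0.56, 0.036, -0.002, 0.19, 0, 0, 0]

```text
t: 1.4
tool_pos: [0.4458, -0.1843, 0.0248]
orientation: [-2.781, -1.448, 0.004]
force: [-1.0, 0.2, 0.4]
opening: 0.0519
```

```bash
python3 go.py 448,-186,4,145; python3 - <<'E'
from plant import *; import cv2,pickle
for n in('scene','top'):
    c=read_camera(n); pickle.dump(c,open(n+'1.pkl','wb'))
    a=c['frame'][190:310,240:380] if n=='scene' else c['frame'][150:270,260:400]
    cv2.imwrite(f'pics/{n}1.png',cv2.resize(a[:,:,::-1],(700,600),interpolation=cv2.INTER_CUBIC))
E
```

```text
t 1.4 tcp mm [ 445.8 -184.3   24.8] jaw deg -35.0 tilt 0.37 open mm 51.9 F [-1.   0.2  0.4] q1,q6 [-0.5   0.11]
448,-186,4,145 jaw -35.0 -> [-0.0, 0.006, 0.041, -0.004, -0.0, 0.0] rows>= 0.4
```

View pics/scene1.png

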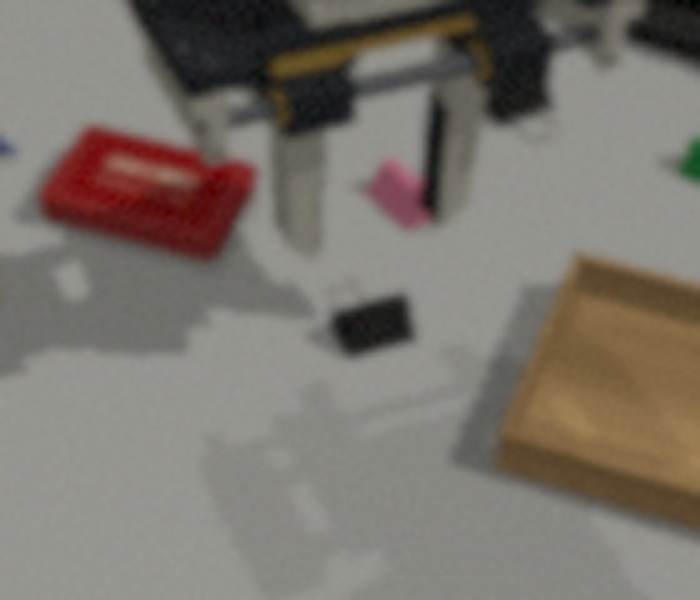

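View pics/top1.png

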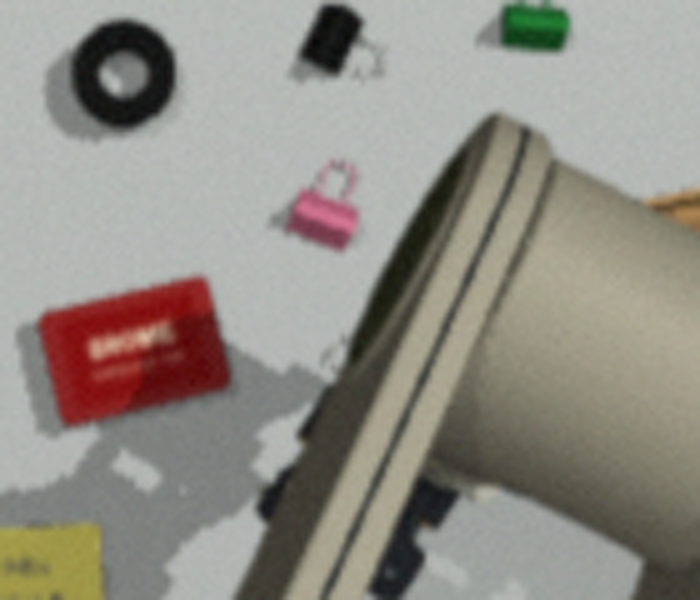

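```bash
python3 - <<'E'
from h import *
s=load('scene',1)
j=np.radians(-35);Y=np.array([np.cos(j),np.sin(j),0])*.03
p=np.array([.4458,-.1843,.0248])
q=proj(s,[p,p+Y,p-Y]);print(q.round(1),((q-[240,190])*5).round())
E
```

```text
[[312.8 248.2]
 [325.5 244.8]
 [299.8 251.7]] [[364. 291.]
 [427. 274.]
 [299. 308.]]
```

```bash
python3 go.py; python3 - <<'E'
from plant import *; import cv2,pickle
for n in('scene',):
    c=read_camera(n); pickle.dump(c,open(n+'2.pkl','wb'))
    a=c['frame'][190:310,240:380] 
    cv2.imwrite(f'pics/{n}2.png',cv2.resize(a[:,:,::-1],(700,600),interpolation=cv2.INTER_CUBIC))
E
```

```text
t 1.5 tcp mm [ 447.6 -185.5   27.4] jaw deg -35.0 tilt 0.15 open mm 52.2 F [-0.3  0.2 -0.7] q1,q6 [-0.5   0.11]
```

View pics/scene2.png

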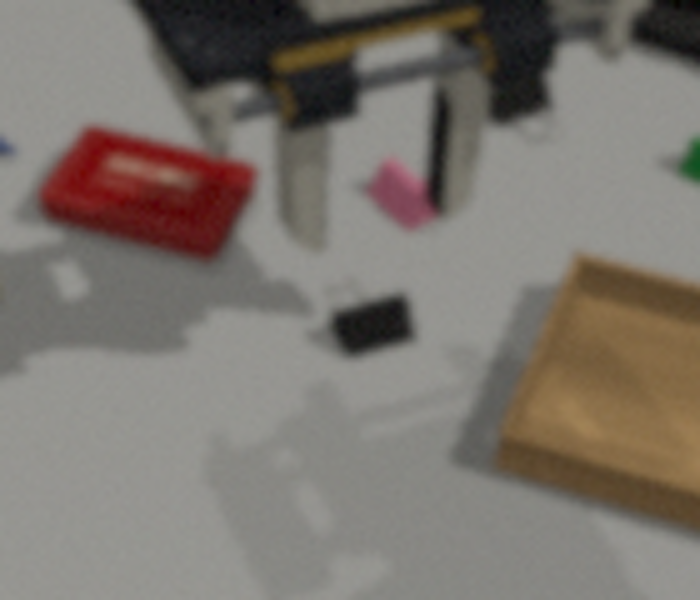

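```bash
python3 - <<'E'
from h import *
s=load('scene',0)
j=np.radians(-65.9);Y=np.array([np.cos(j),np.sin(j),0])*.055
p=np.array([.2444,-.5473,.1824])
q=proj(s,[p,p+Y,p-Y]);print(q.round(1))
a=cv2.resize(s['frame'][200:420,420:560,::-1],None,fx=2.7,fy=2.7,interpolation=cv2.INTER_CUBIC)
for u,v in (q-[420,200])*2.7: cv2.circle(a,(int(u),int(v)),4,(0,0,255),1)
cv2.imwrite('pics/st.png',a)
t=load('top',1)
a=cv2.resize(t['frame'][150:320,230:460,::-1],None,fx=3.3,fy=3.3,interpolation=cv2.INTER_CUBIC)
p=np.array([.4476,-.1855,.0274]);q=proj(t,[p,p+[0,0,.084],p+[0,0,-.0274]]);print(q)
for u,v in (q-[230,150])*3.3: cv2.circle(a,(int(u),int(v)),4,(0,0,255),1)
cv2.imwrite('pics/tt.png',a)
E
```

```text
[[496.7 362.3]
 [546.6 369.6]
 [448.4 355.2]]
[[337.15877411 225.32919401]
 [342.74641934 224.90431716]
 [335.5367953  225.45252705]]
```

View pics/st.png

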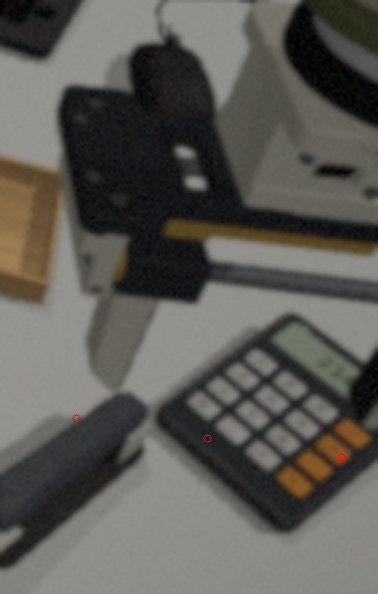

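View pics/tt.png

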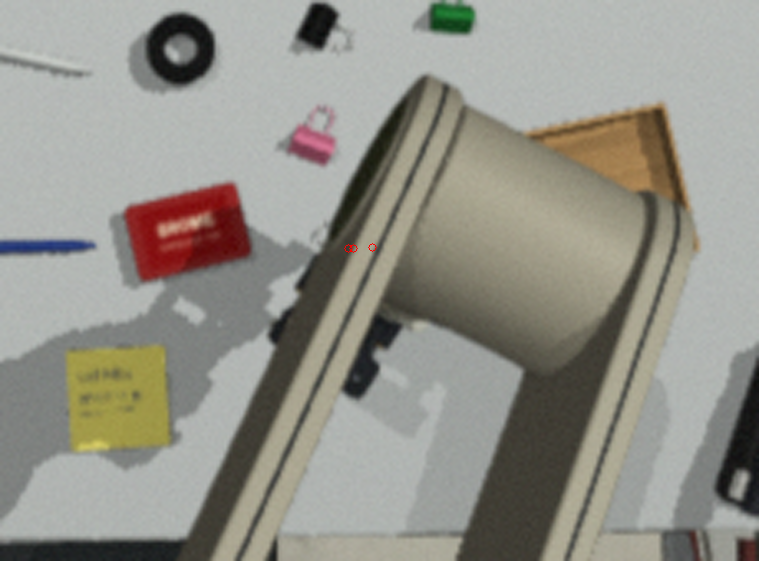

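```bash
python3 - <<'E'
from h import *
t=load('top',1)
j=np.radians(-35);Y=np.array([np.cos(j),np.sin(j),0]);X=np.array([Y[1],-Y[0],0])
p=np.array([.4476,-.1855,.0274])
a=cv2.resize(t['frame'][180:290,280:400,::-1],None,fx=5.4,fy=5.4,interpolation=cv2.INTER_CUBIC)
for h,col in((.084,(0,0,255)),(.16,(0,255,0))):
    B=[p+[0,0,h]+sy*.094*Y+sx*.0375*X for sy,sx in((-1,-1),(-1,1),(1,1),(1,-1))]
    q=((proj(t,B)-[280,180])*5.4).astype(int);print(h,q.tolist()); cv2.polylines(a,[q.reshape(-1,1,2)],True,col,1)
cv2.imwrite('pics/tt2.png',a)
E
```

```text
0.084 [[143, 376], [290, 475], [532, 110], [386, 12]]
0.16 [[158, 385], [318, 495], [582, 95], [423, -10]]
```

View pics/tt2.png

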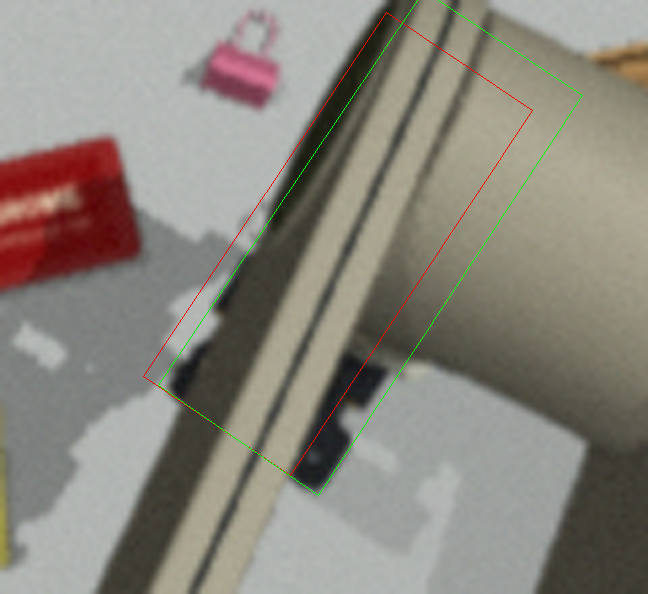

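Call:
jog_arm:
  motion: [0.56, 0, 0, 0.02, 0, 0, 0, 0.56, 0, 0, 0.036, 0, 0, 0, 0.56, 0, 0, 0.036, 0, 0, 0]

```text
t: 1.85
tool_pos: [0.4472, -0.1854, 0.0088]
orientation: [-2.784, -1.449, 0.001]
force: [0.1, 0.4, -0.6]
opening: 0.0521
```

```bash
python3 go.py; python3 - <<'E'
from plant import *; import cv2,pickle
for n in('scene',):
    c=read_camera(n); pickle.dump(c,open(n+'3.pkl','wb'))
    a=c['frame'][190:310,240:380] 
    cv2.imwrite(f'pics/{n}3.png',cv2.resize(a[:,:,::-1],(700,600),interpolation=cv2.INTER_CUBIC))
E
```

```text
t 1.85 tcp mm [ 447.2 -185.4    8.8] jaw deg -35.0 tilt 0.17 open mm 52.1 F [ 0.1  0.4 -0.6] q1,q6 [-0.5   0.11]
```

View pics/scene3.png

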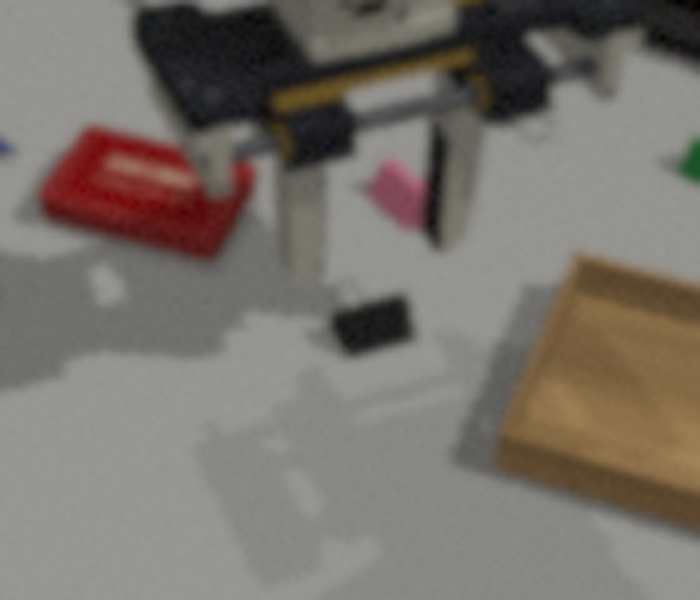

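The camera shows the fingertips about 25–28 mm above where `tool_pos` puts them. The xy position agrees with the top view. I'll go down in small steps, watching the picture and the force.

Call:
jog_arm:
  motion: [0.56, 0, 0, 0.014, 0, 0, 0, 0.56, 0, 0, 0.028, 0, 0, 0, 0.56, 0, 0, 0.028, 0, 0, 0]

```text
t: 2.2
tool_pos: [0.4465, -0.1849, -0.0061]
orientation: [-2.783, -1.448, 0.003]
force: [-0.1, -0.8, 0.1]
opening: 0.052
```

```bash
cat > snap.py <<'E'
import sys,cv2,pickle
from plant import *
n,i,x,y,w,h=sys.argv[1],sys.argv[2],*map(int,sys.argv[3:7])
c=read_camera(n); pickle.dump(c,open(n+i+'.pkl','wb')); k=min(800/w,600/h)
cv2.imwrite(f'pics/{n}{i}.png',cv2.resize(c['frame'][y:y+h,x:x+w,::-1],(int(w*k),int(h*k)),interpolation=cv2.INTER_CUBIC))
E
python3 go.py; python3 snap.py scene 4 240 190 140 120
```

```text
t 2.2 tcp mm [ 446.5 -184.9   -6.1] jaw deg -35.0 tilt 0.27 open mm 52.0 F [-0.1 -0.8  0.1] q1,q6 [-0.5   0.11]
```

View pics/scene4.png

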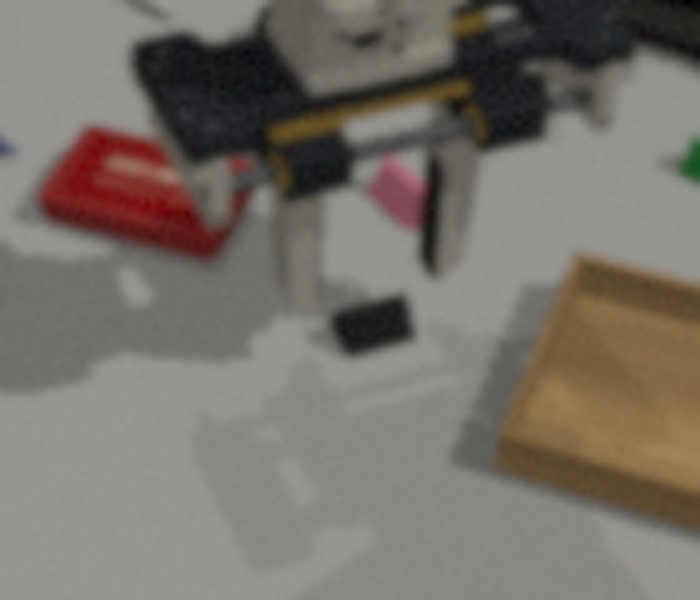

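No force at a reading of −6 mm, so the height reading really is biased. Continuing down.

Call:
jog_arm:
  motion: [0.56, 0, 0, 0.014, 0, 0, 0, 0.56, 0, 0, 0.022, 0, 0, 0, 0.56, 0, 0, 0.022, 0, 0, 0]

```text
t: 2.55
tool_pos: [0.4461, -0.1847, -0.0174]
orientation: [-2.782, -1.448, 0.003]
force: [-0.2, 0.2, -0.5]
opening: 0.0522
```

```bash
python3 go.py; python3 snap.py scene 5 240 190 140 120
```

```text
t 2.55 tcp mm [ 446.1 -184.7  -17.4] jaw deg -35.0 tilt 0.32 open mm 52.2 F [-0.2  0.2 -0.5] q1,q6 [-0.5   0.11]
```

View pics/scene5.png

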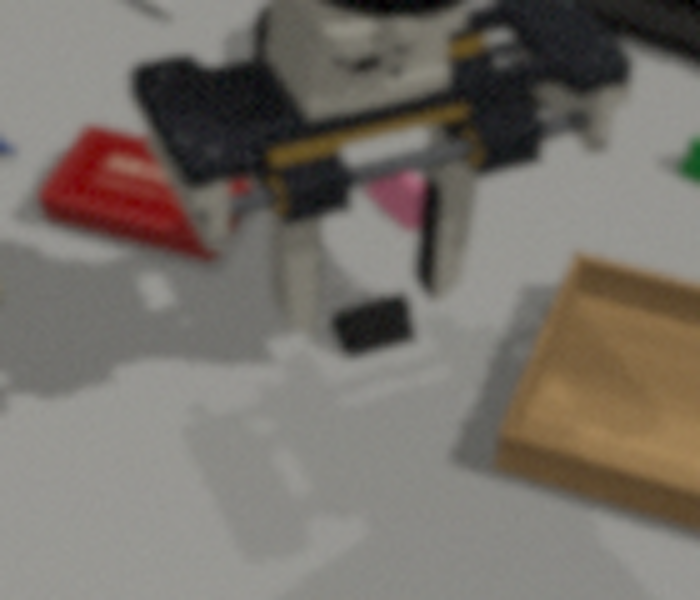

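Call:
jog_arm:
  motion: [0.56, 0, 0, 0.008, 0, 0, 0, 0.56, 0, 0, 0.012, 0, 0, 0]

```text
t: 2.8
tool_pos: [0.4462, -0.1848, -0.0233]
orientation: [-2.783, -1.448, 0.003]
force: [1.0, 0.2, 0.0]
opening: 0.052
```

```bash
python3 go.py; python3 snap.py scene 6 240 190 140 120
```

```text
t 2.8 tcp mm [ 446.2 -184.8  -23.3] jaw deg -35.0 tilt 0.3 open mm 52.0 F [1.  0.2 0. ] q1,q6 [-0.5   0.11]
```

View pics/scene6.png

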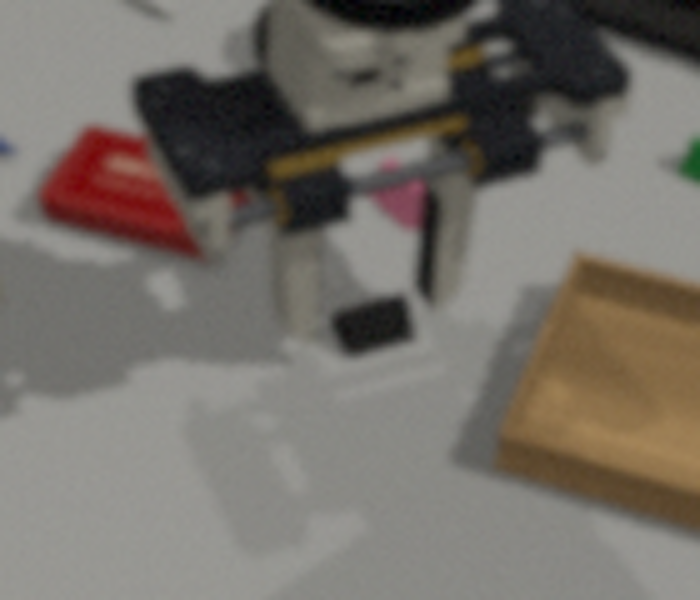

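Call:
jog_arm:
  motion: [0.56, 0, 0, 0.006, 0, 0, 0, 0.56, 0, 0, 0.01, 0, 0, 0]

```text
t: 3.05
tool_pos: [0.4459, -0.1846, -0.0289]
orientation: [-2.782, -1.448, 0.004]
force: [0.5, -0.9, -0.3]
opening: 0.0519
```

Call:
jog_arm:
  motion: [0.56, 0, 0, 0.005, 0, 0, 0, 0.56, 0, 0, 0.005, 0, 0, 0]

```text
t: 3.25
tool_pos: [0.4455, -0.1844, -0.0319]
orientation: [-2.781, -1.447, 0.004]
force: [-0.6, 0.0, 0.5]
opening: 0.0522
```

```bash
python3 go.py; python3 snap.py scene 7 240 190 140 120
```

```text
t 3.25 tcp mm [ 445.5 -184.4  -31.9] jaw deg -35.0 tilt 0.38 open mm 52.2 F [-0.6  0.   0.5] q1,q6 [-0.5   0.11]
```

View pics/scene7.png

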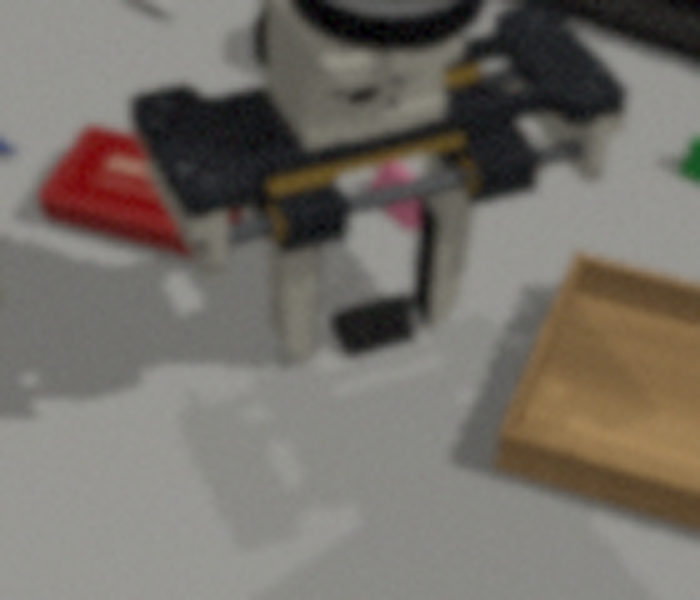

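The fingertips now straddle the clip at desk level: left tip (295,358), right tip (430,320), clip between. Closing.

Call:
jog_arm:
  motion: [0.2, 0, 0, 0, 0, 0, 0, 0.2, 0, 0, 0, 0, 0, 0, 0.2, 0, 0, 0, 0, 0, 0, 0.2, 0, 0, 0, 0, 0, 0]
  grip_force: 15

```text
t: 3.7
tool_pos: [0.4457, -0.1845, -0.0316]
orientation: [-2.782, -1.448, 0.004]
force: [-0.6, -0.3, 0.2]
opening: 0.0317
```

```bash
python3 go.py; python3 snap.py scene 8 240 190 140 120
```

```text
t 3.7 tcp mm [ 445.7 -184.5  -31.6] jaw deg -35.0 tilt 0.35 open mm 31.7 F [-0.6 -0.3  0.2] q1,q6 [-0.5   0.11]
```

View pics/scene8.png

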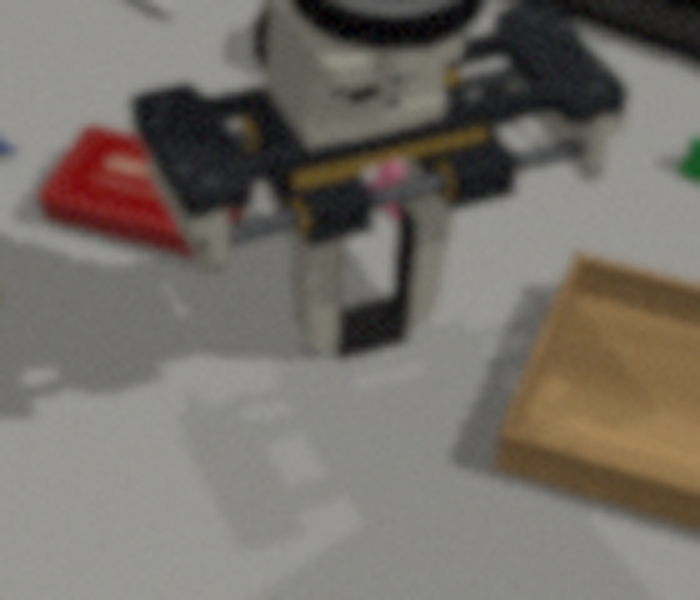

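```bash
python3 go.py 446,-185,60,145 359,234,60,0 359,234,10,0
```

```text
t 3.75 tcp mm [ 445.7 -184.5  -31.6] jaw deg -35.0 tilt 0.35 open mm 31.9 F [-0.7 -0.5  0.2] q1,q6 [-0.5   0.11]
446,-185,60,145 jaw -35.0 -> [-0.0, -0.0, -0.183, -0.004, -0.0, -0.0] rows>= 1.8
359,234,60,0 jaw 0.0 -> [0.586, -0.624, -0.179, -0.004, -0.001, -0.389] rows>= 8.7
359,234,10,0 jaw 0.0 -> [0.586, -0.623, -0.079, -0.004, -0.001, -0.389] rows>= 8.6
```

Call:
jog_arm:
  motion: [0.2, 0, 0, -0.1, 0, 0, 0, 0.2, 0, 0, -0.18, -0.004, 0, 0, 0.2, 0.586, -0.624, -0.18, -0.004, 0, -0.389, 0.2, 0.586, -0.624, -0.18, -0.004, 0, -0.389, 0.2, 0.586, -0.624, -0.18, -0.004, 0, -0.389, 0.2, 0.586, -0.624, -0.18, -0.004, 0, -0.389, 0.2, 0.586, -0.624, -0.18, -0.004, 0, -0.389, 0.2, 0.586, -0.624, -0.18, -0.004, 0, -0.389]

```text
t: 4.55
tool_pos: [0.3843, 0.1105, 0.0602]
orientation: [2.221, 2.222, 0.005]
force: [0.5, 0.3, -0.5]
opening: 0.0318
```

```bash
python3 go.py 359,234,60,0 359,234,0,0
```

```text
t 4.55 tcp mm [384.3 110.5  60.2] jaw deg 0.0 tilt 0.19 open mm 31.8 F [ 0.5  0.3 -0.5] q1,q6 [0.15 0.15]
359,234,60,0 jaw 0.0 -> [0.247, -0.051, 0.001, 0.001, -0.001, 0.0] rows>= 2.5
359,234,0,0 jaw 0.0 -> [0.247, -0.051, 0.121, 0.001, -0.001, 0.0] rows>= 2.8
```

Call:
jog_arm:
  motion: [0.2, 0.247, -0.051, 0, 0, 0, 0, 0.2, 0.247, -0.051, 0, 0, 0, 0, 0.2, 0.247, -0.051, 0, 0, 0, 0, 0.2, 0.247, -0.051, 0, 0, 0, 0]

```text
t: 4.95
tool_pos: [0.3578, 0.2371, 0.0606]
orientation: [-2.216, -2.226, -0.006]
force: [0.3, 0.0, -0.0]
opening: 0.0313
```

```bash
python3 go.py 359,234,0,0 359,234,-26,0; python3 snap.py scene 9 80 140 140 105;python3 snap.py top 9 110 215 140 105
```

```text
t 4.95 tcp mm [357.8 237.1  60.6] jaw deg 0.3 tilt 0.24 open mm 31.3 F [ 0.3  0.  -0. ] q1,q6 [0.46 0.46]
359,234,0,0 jaw 0.0 -> [-0.007, 0.002, 0.121, 0.002, -0.002, 0.003] rows>= 1.2
359,234,-26,0 jaw 0.0 -> [-0.007, 0.002, 0.173, 0.002, -0.002, 0.003] rows>= 1.7
```

View pics/scene9.png

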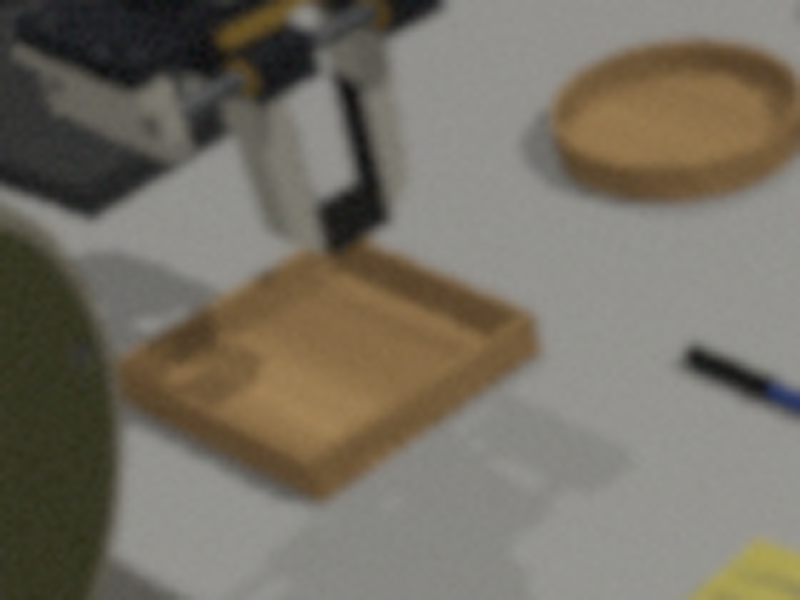

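View pics/top9.png

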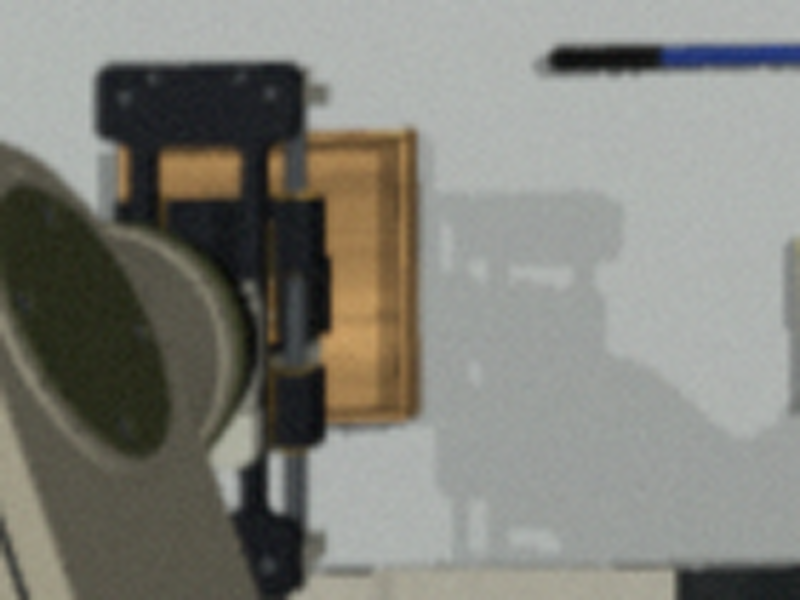

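```bash
python3 - <<'E'
from h import *
t=load('top',9);s=load('scene',9)
k=800/140
print(tri(t,(110+328/k,215+285/k),s,(80+352/k,140+215/k)))
# body corners top: upper-left, upper-right
for z in(.15,.2,.25): print(z,(onz(t,[(110+97/k,215+62/k),(110+303/k,215+62/k)],z)*1000).round(1).tolist())
p=np.array([.3578,.2371,.0606]);
for dz in(0,.03,.035): print(((proj(s,[p+[0,0,dz],p+[.025,0,dz],p-[.025,0,-dz]])-[80,140])*k).round())
E
```

```text
(array([0.35875201, 0.22351701, 0.10286102]), np.float64(0.007338544116771378))
0.15 [[452.1, 297.1, 150.0], [451.0, 217.6, 150.0]]
0.2 [[451.3, 277.9, 200.0], [450.2, 203.0, 200.0]]
0.25 [[450.5, 258.6, 250.0], [449.5, 188.4, 250.0]]
[[358. 292.]
 [403. 264.]
 [311. 321.]]
[[343. 232.]
 [390. 204.]
 [295. 260.]]
[[341. 222.]
 [387. 194.]
 [292. 250.]]
```

Two views now put the held clip's face centre at z≈103 mm, so the tip is at ≈95 mm against a reading of 61. The reading is therefore about 33 mm low, the same as at the pick, and xy is good. Lowering into the tray with that offset.

Call:
jog_arm:
  motion: [0.2, -0.007, 0.002, 0.06, 0, 0, 0.003, 0.2, -0.007, 0.002, 0.12, 0.002, -0.002, 0.003, 0.2, -0.007, 0.002, 0.15, 0.002, -0.002, 0.003, 0.2, -0.007, 0.002, 0.16, 0.002, -0.002, 0.003, 0.2, -0.007, 0.002, 0.16, 0.002, -0.002, 0.003]

```text
t: 5.55
tool_pos: [0.3594, 0.2298, -0.0202]
orientation: [-2.226, -2.217, 0.005]
force: [-0.9, 0.1, 0.5]
opening: 0.0319
```

```bash
python3 go.py 359,234,-28,0; python3 snap.py scene 10 80 140 140 105
```

```text
t 5.55 tcp mm [359.4 229.8 -20.2] jaw deg -0.2 tilt 0.19 open mm 31.9 F [-0.9  0.1  0.5] q1,q6 [0.45 0.45]
359,234,-28,0 jaw 0.0 -> [0.009, -0.001, 0.016, -0.001, 0.001, -0.002] rows>= 0.2
```

View pics/scene10.png

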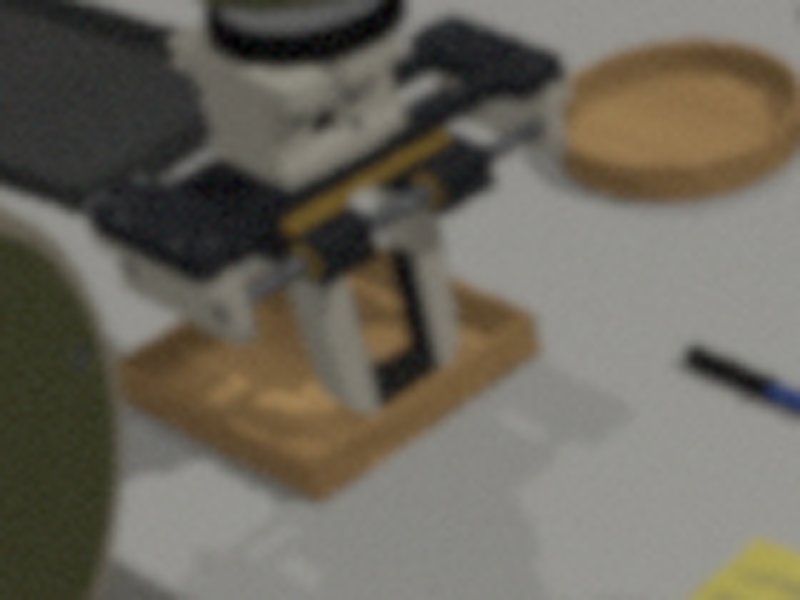

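Call:
jog_arm:
  motion: [0.2, 0.01, 0, 0.008, 0, 0, 0, 0.2, 0.01, 0, 0.015, 0, 0, 0, 0.2, 0.01, 0, 0.015, 0, 0, 0, 0.2, 0.01, 0, 0.015, 0, 0, 0]

```text
t: 6.0
tool_pos: [0.3602, 0.2354, -0.0266]
orientation: [2.225, 2.217, -0.002]
force: [-0.0, 0.5, -0.1]
opening: 0.0317
```

```bash
python3 go.py 359,234,-28,0 359,234,60,0
```

```text
t 6.0 tcp mm [360.2 235.4 -26.6] jaw deg -0.2 tilt 0.09 open mm 31.7 F [-0.   0.5 -0.1] q1,q6 [0.46 0.46]
359,234,-28,0 jaw 0.0 -> [-0.003, -0.002, 0.003, -0.0, 0.001, -0.002] rows>= 0.0
359,234,60,0 jaw 0.0 -> [-0.003, -0.003, -0.173, -0.0, 0.001, -0.002] rows>= 1.7
```

Call:
jog_arm:
  motion: [0.2, 0, 0, 0.002, 0, 0, 0, 0.5, 0, 0, 0.002, 0, 0, 0, 0.5, 0, 0, 0.002, 0, 0, 0, 0.5, 0, 0, 0.002, 0, 0, 0, 0.5, 0, 0, -0.05, 0, 0, 0, 0.5, 0, 0, -0.15, 0, 0, 0, 0.56, 0, 0, -0.18, 0, 0, 0, 0.56, 0, 0, -0.18, 0, 0, 0]

```text
t: 6.8
tool_pos: [0.3628, 0.2368, 0.0668]
orientation: [2.223, 2.216, 0.007]
force: [-1.1, 0.5, -0.5]
opening: 0.0516
```

```bash
python3 go.py 625,-163,60,152; python3 snap.py scene 11 80 140 140 105
```

```text
t 6.8 tcp mm [362.8 236.8  66.8] jaw deg -0.2 tilt 0.3 open mm 51.6 F [-1.1  0.5 -0.5] q1,q6 [0.46 0.46]
625,-163,60,152 jaw -28.0 -> [-0.798, 0.527, 0.015, 0.003, -0.002, 0.309] rows>= 9.6
```

View pics/scene11.png

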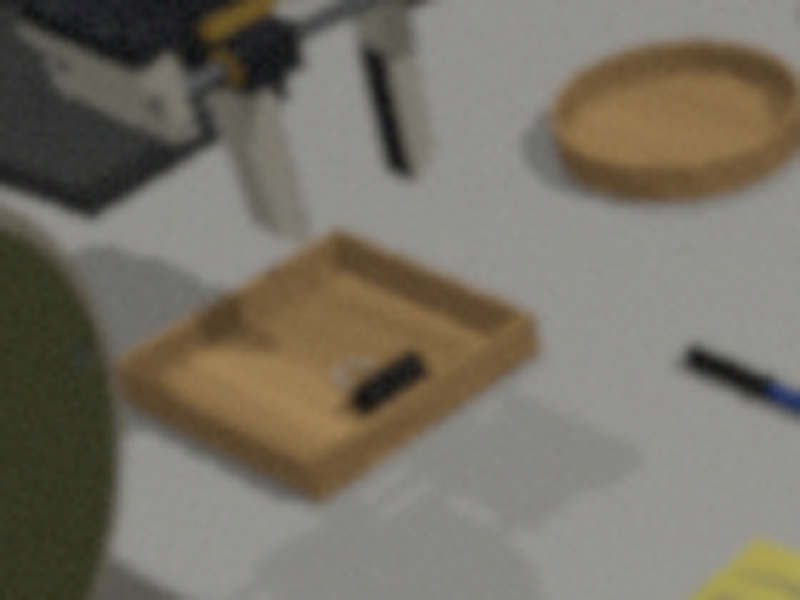

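The first clip lies flat in the square tray, with its body at (390,380) and the loop at (345,372). Next the far clip, the black one at (467,224) in the first view, not the green one.

Call:
jog_arm:
  motion: [0.56, -0.798, 0.527, 0.015, 0.003, 0, 0.309, 0.56, -0.798, 0.527, 0.015, 0.003, 0, 0.309, 0.56, -0.798, 0.527, 0.015, 0.003, 0, 0.309, 0.56, -0.798, 0.527, 0.015, 0.003, 0, 0.309, 0.56, -0.798, 0.527, 0.015, 0.003, 0, 0.309, 0.56, -0.798, 0.527, 0.015, 0.003, 0, 0.309, 0.56, -0.798, 0.527, 0.015, 0.003, 0, 0.309, 0.56, -0.798, 0.527, 0.015, 0.003, 0, 0.309]

```text
t: 7.65
tool_pos: [0.5796, -0.1, 0.0557]
orientation: [-2.689, -1.615, 0.006]
force: [0.4, 1.2, 0.7]
opening: 0.0523
```

```bash
python3 go.py 625,-163,60,152
```

```text
t 7.65 tcp mm [ 579.6 -100.    55.7] jaw deg -28.0 tilt 0.36 open mm 52.3 F [0.4 1.2 0.7] q1,q6 [-0.26  0.23]
625,-163,60,152 jaw -28.0 -> [-0.069, 0.139, -0.009, -0.004, 0.001, -0.0] rows>= 1.6
```

Call:
jog_arm:
  motion: [0.56, -0.069, 0.139, -0.009, -0.003, 0, 0, 0.56, -0.069, 0.139, -0.009, -0.003, 0, 0, 0.56, -0.069, 0.139, -0.009, -0.003, 0, 0, 0.56, -0.069, 0.139, 0.04, -0.003, 0, 0, 0.56, -0.069, 0.139, 0.08, -0.003, 0, 0, 0.56, -0.069, 0.139, 0.08, -0.003, 0, 0, 0.56, -0.069, 0.139, 0.08, -0.003, 0, 0]

```text
t: 8.35
tool_pos: [0.6229, -0.1619, 0.0136]
orientation: [-2.69, -1.616, 0.006]
force: [0.3, 0.0, 0.2]
opening: 0.0521
```

```bash
python3 go.py 625,-163,-31,152;  python3 snap.py scene 12 280 150 120 90
```

```text
t 8.35 tcp mm [ 622.9 -161.9   13.6] jaw deg -28.0 tilt 0.3 open mm 52.1 F [0.3 0.  0.2] q1,q6 [-0.33  0.16]
625,-163,-31,152 jaw -28.0 -> [0.0, 0.005, 0.089, -0.003, 0.001, 0.0] rows>= 0.9
```

View pics/scene12.png

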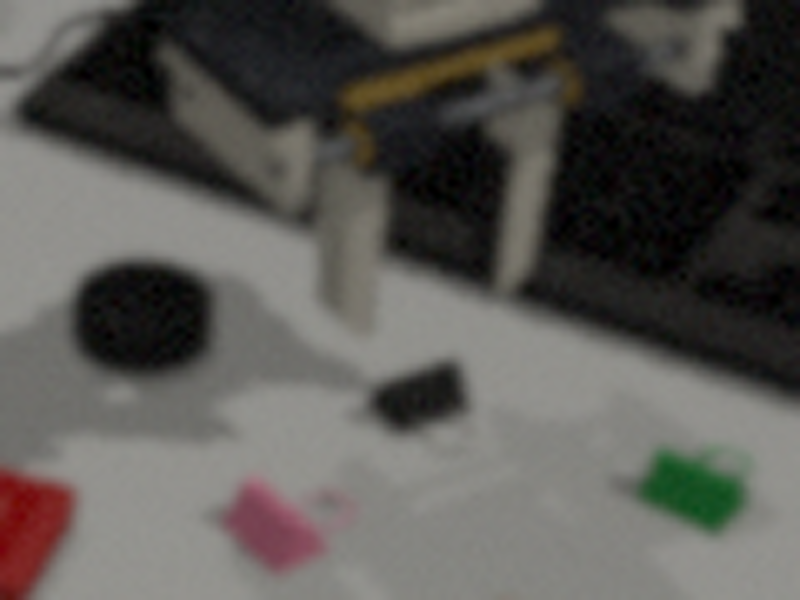

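```bash
cat > pb.py <<'E'
import sys
from h import *
# img idx x0 y0 w h  tcp x y z jaw half
n,i=sys.argv[1:3]; x0,y0,w,h,x,y,z,j,hf=map(float,sys.argv[3:12]); c=load(n,i);k=min(800/w,600/h)
Y=np.array([np.cos(np.radians(j)),np.sin(np.radians(j)),0])*hf
for b in(0,20,30,35,40):
    p=np.array([x,y,z+b]); print(b,((proj(c,np.array([p-Y,p,p+Y])/1000)-[x0,y0])*k).round().tolist())
E
python3 pb.py scene 12 280 150 120 90 622.9 -161.9 13.6 -28 35
```

```text
0 [[329.0, 408.0], [409.0, 381.0], [487.0, 354.0]]
20 [[333.0, 364.0], [414.0, 337.0], [493.0, 310.0]]
30 [[335.0, 342.0], [417.0, 315.0], [496.0, 288.0]]
35 [[336.0, 330.0], [418.0, 303.0], [497.0, 277.0]]
40 [[337.0, 319.0], [419.0, 292.0], [499.0, 266.0]]
```

Call:
jog_arm:
  motion: [0.56, 0, 0.005, 0.05, -0.003, 0, 0, 0.56, 0, 0.005, 0.07, -0.003, 0, 0, 0.56, 0, 0.005, 0.08, -0.003, 0, 0, 0.56, 0, 0.005, 0.084, -0.003, 0, 0, 0.56, 0, 0.005, 0.084, -0.003, 0, 0]

```text
t: 8.9
tool_pos: [0.6265, -0.1636, -0.0264]
orientation: [2.69, 1.617, 0.001]
force: [-0.6, 0.5, 0.6]
opening: 0.0518
```

```bash
python3 go.py 625,-163,-31,152;  python3 snap.py scene 13 280 150 120 90
```

```text
t 8.9 tcp mm [ 626.5 -163.6  -26.4] jaw deg -28.0 tilt 0.17 open mm 51.8 F [-0.6  0.5  0.6] q1,q6 [-0.33  0.16]
625,-163,-31,152 jaw -28.0 -> [-0.0, -0.003, 0.009, 0.002, 0.001, 0.0] rows>= 0.1
```

View pics/scene13.png

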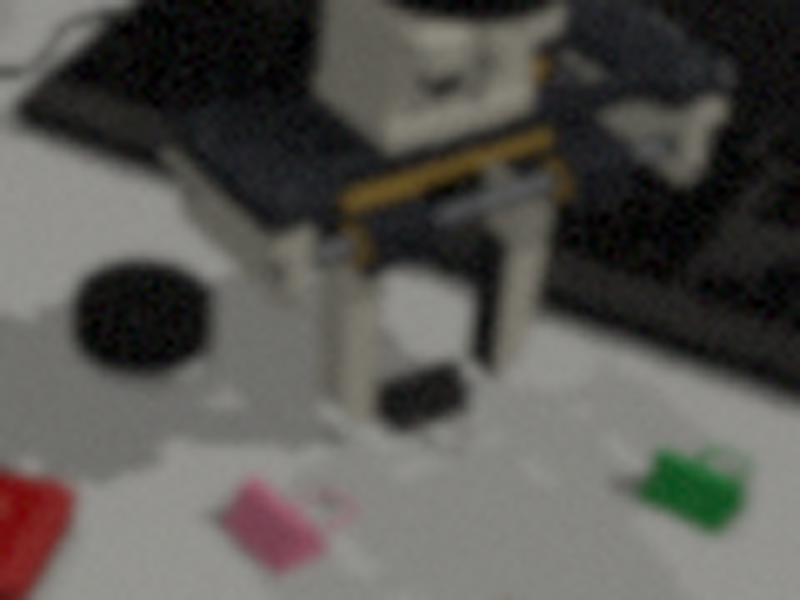

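Call:
jog_arm:
  motion: [0.56, 0, -0.006, 0.008, 0.002, 0, 0, 0.56, 0, -0.006, 0.008, 0.002, 0, 0, 0.2, 0, -0.006, 0.008, 0.002, 0, 0, 0.2, 0, -0.006, 0.008, 0.002, 0, 0, 0.2, 0, -0.006, 0.008, 0.002, 0, 0, 0.2, 0, -0.006, 0.008, 0.002, 0, 0]

```text
t: 9.55
tool_pos: [0.6242, -0.1623, -0.0299]
orientation: [2.692, 1.618, -0.001]
force: [0.6, -0.2, -0.2]
opening: 0.0321
```

```bash
python3 go.py 625,-163,60,152 359,308,60,0;  python3 snap.py scene 14 280 150 120 90
```

```text
t 9.55 tcp mm [ 624.2 -162.3  -29.9] jaw deg -28.0 tilt 0.05 open mm 32.1 F [ 0.6 -0.2 -0.2] q1,q6 [-0.33  0.16]
625,-163,60,152 jaw -28.0 -> [-0.001, 0.002, -0.18, 0.0, 0.001, 0.0] rows>= 1.8
359,308,60,0 jaw 0.0 -> [0.582, -0.91, -0.181, 0.0, 0.001, -0.311] rows>= 10.9
```

View pics/scene14.png

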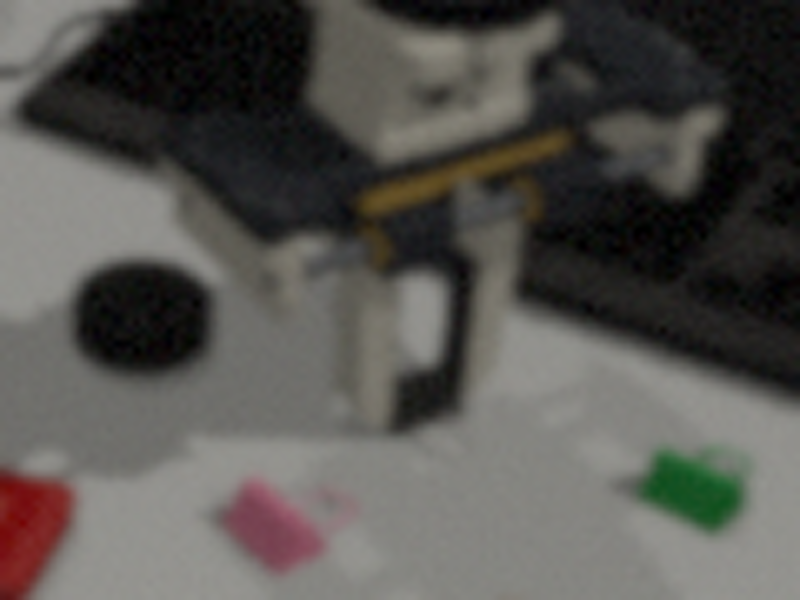

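Call:
jog_arm:
  motion: [0.2, 0, 0, -0.1, 0, 0, 0, 0.2, 0, 0, -0.18, 0, 0, 0, 0.2, 0.582, -0.91, -0.18, 0, 0, -0.311, 0.2, 0.582, -0.91, -0.18, 0, 0, -0.311, 0.2, 0.582, -0.91, -0.18, 0, 0, -0.311, 0.2, 0.582, -0.91, -0.18, 0, 0, -0.311, 0.2, 0.582, -0.91, -0.18, 0, 0, -0.311, 0.2, 0.582, -0.91, -0.18, 0, 0, -0.311]

```text
t: 10.4
tool_pos: [0.4758, 0.1005, 0.06]
orientation: [2.221, 2.22, -0.0]
force: [1.0, -0.1, 0.6]
opening: 0.0313
```

```bash
python3 go.py 359,308,60,0
```

```text
t 10.4 tcp mm [475.8 100.5  60. ] jaw deg -0.0 tilt 0.05 open mm 31.3 F [ 1.  -0.1  0.6] q1,q6 [0.1 0.1]
359,308,60,0 jaw 0.0 -> [0.415, -0.234, -0.0, 0.0, 0.0, -0.0] rows>= 4.8
```

Call:
jog_arm:
  motion: [0.2, 0.415, -0.234, 0, 0, 0, 0, 0.2, 0.415, -0.234, 0, 0, 0, 0, 0.2, 0.415, -0.234, 0, 0, 0, 0, 0.2, 0.415, -0.234, 0, 0, 0, 0, 0.2, 0.415, -0.234, 0, 0, 0, 0, 0.2, 0.415, -0.234, 0, 0, 0, 0, 0.2, 0.415, -0.234, 0.06, 0, 0, 0, 0.2, 0.415, -0.234, 0.06, 0, 0, 0]

```text
t: 11.2
tool_pos: [0.3566, 0.3061, 0.0267]
orientation: [2.221, 2.222, -0.009]
force: [-1.6, -0.6, -1.5]
opening: 0.0318
```

```bash
python3 go.py 359,308,-20,0
```

```text
t 11.2 tcp mm [356.6 306.1  26.7] jaw deg 0.0 tilt 0.33 open mm 31.8 F [-1.6 -0.6 -1.5] q1,q6 [0.6 0.6]
359,308,-20,0 jaw 0.0 -> [0.004, 0.005, 0.093, -0.003, 0.003, 0.0] rows>= 0.9
```

Call:
jog_arm:
  motion: [0.2, 0.004, 0.005, 0.05, -0.002, 0.002, 0, 0.2, 0.004, 0.005, 0.08, -0.002, 0.002, 0, 0.2, 0.004, 0.005, 0.093, -0.002, 0.002, 0, 0.2, 0.004, 0.005, 0.093, -0.002, 0.002, 0]

```text
t: 11.6
tool_pos: [0.3588, 0.3069, -0.0201]
orientation: [-2.222, -2.221, 0.005]
force: [0.2, -1.3, 0.4]
opening: 0.0315
```

```bash
python3 go.py 359,308,-26,0; python3 snap.py scene 15 80 140 140 105
```

```text
t 11.6 tcp mm [358.8 306.9 -20.1] jaw deg -0.0 tilt 0.17 open mm 31.5 F [ 0.2 -1.3  0.4] q1,q6 [0.6 0.6]
359,308,-26,0 jaw 0.0 -> [0.002, 0.0, 0.012, -0.001, 0.001, -0.0] rows>= 0.1
```

View pics/scene15.png

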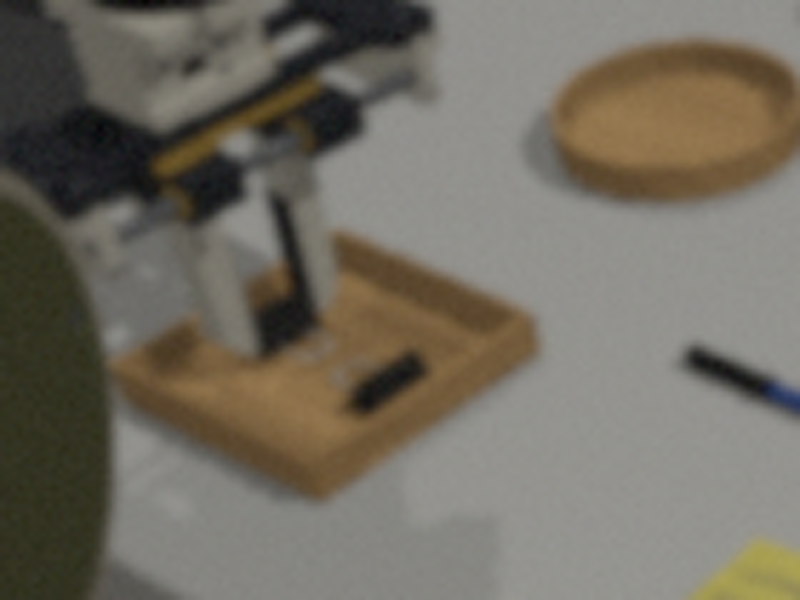

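Call:
jog_arm:
  motion: [0.2, 0.002, 0, 0.011, 0, 0, 0, 0.2, 0.002, 0, 0.012, 0, 0, 0, 0.5, 0.002, 0, 0.012, 0, 0, 0, 0.5, 0.002, 0, 0.012, 0, 0, 0, 0.5, 0.002, 0, 0.012, 0, 0, 0, 0.5, 0, 0, -0.05, 0, 0, 0, 0.5, 0, 0, -0.14, 0, 0, 0, 0.4, 0, 0, -0.16, 0, 0, 0]

```text
t: 12.45
tool_pos: [0.3622, 0.3096, 0.0659]
orientation: [2.221, 2.22, 0.009]
force: [0.6, 0.4, 0.5]
opening: 0.0423
```

```bash
python3 go.py 453,86,50,0; python3 snap.py scene 16 80 140 140 105
```

```text
t 12.45 tcp mm [362.2 309.6  65.9] jaw deg -0.0 tilt 0.35 open mm 42.3 F [0.6 0.4 0.5] q1,q6 [0.6 0.6]
453,86,50,0 jaw 0.0 -> [-0.447, 0.182, 0.031, 0.003, -0.002, -0.0] rows>= 4.8
```

View pics/scene16.png

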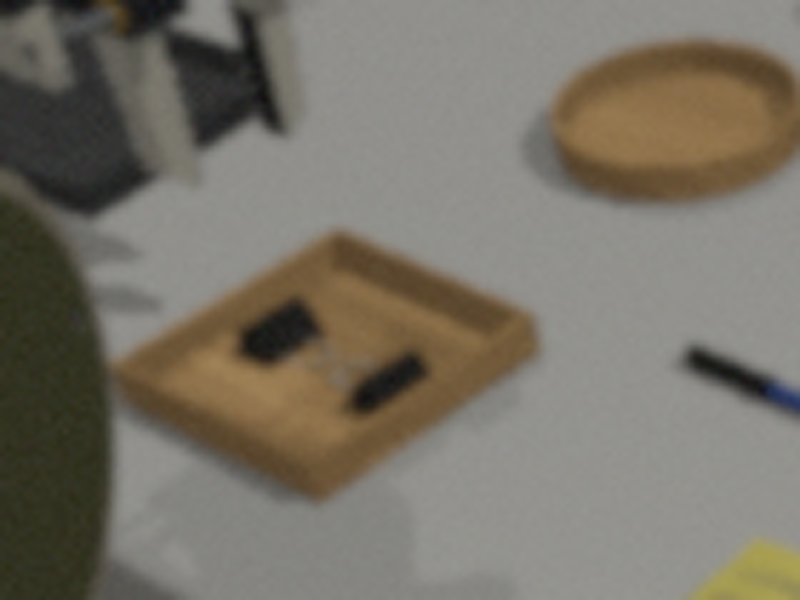

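Both clips are flat in the square tray, at (283,330) and (390,380), with their loops facing each other. Next pen_a (blue).

Call:
jog_arm:
  motion: [0.35, -0.447, 0.182, 0.031, 0.003, -0.002, 0, 0.35, -0.447, 0.182, 0.031, 0.003, -0.002, 0, 0.35, -0.447, 0.182, 0.031, 0.003, -0.002, 0, 0.35, -0.447, 0.182, 0.031, 0.003, -0.002, 0, 0.35, -0.447, 0.182, 0.031, 0.003, -0.002, 0, 0.35, -0.447, 0.182, 0.031, 0.003, -0.002, 0, 0.35, -0.447, 0.182, 0.08, 0.003, -0.002, 0, 0.35, -0.447, 0.182, 0.08, 0.003, -0.002, 0]

```text
t: 13.3
tool_pos: [0.4503, 0.0863, 0.022]
orientation: [-2.22, -2.218, 0.006]
force: [-1.7, -0.5, -0.2]
opening: 0.0326
```

```bash
python3 go.py 453,86,-15,0;
```

```text
t 13.3 tcp mm [450.3  86.3  22. ] jaw deg -0.1 tilt 0.3 open mm 32.6 F [-1.7 -0.5 -0.2] q1,q6 [0.08 0.08]
453,86,-15,0 jaw 0.0 -> [-0.001, 0.006, 0.074, -0.003, 0.0, -0.001] rows>= 0.7
```

Call:
jog_arm:
  motion: [0.35, 0, 0.006, 0.04, -0.003, 0, 0, 0.35, 0, 0.006, 0.07, -0.003, 0, 0, 0.35, 0, 0.006, 0.074, -0.003, 0, 0, 0.35, 0, 0.006, 0.074, -0.003, 0, 0]

```text
t: 13.7
tool_pos: [0.4522, 0.087, -0.0152]
orientation: [-2.22, -2.22, 0.002]
force: [1.1, 1.6, -0.5]
opening: 0.0326
```

```bash
python3 go.py 453,86,-30,0; python3 snap.py scene 17 170 160 120 90;python3 snap.py top 17 180 180 120 90
```

```text
t 13.7 tcp mm [452.2  87.  -15.2] jaw deg 0.0 tilt 0.12 open mm 32.6 F [ 1.1  1.6 -0.5] q1,q6 [0.08 0.08]
453,86,-30,0 jaw 0.0 -> [-0.002, 0.002, 0.03, -0.001, 0.0, 0.0] rows>= 0.3
```

View pics/scene17.png

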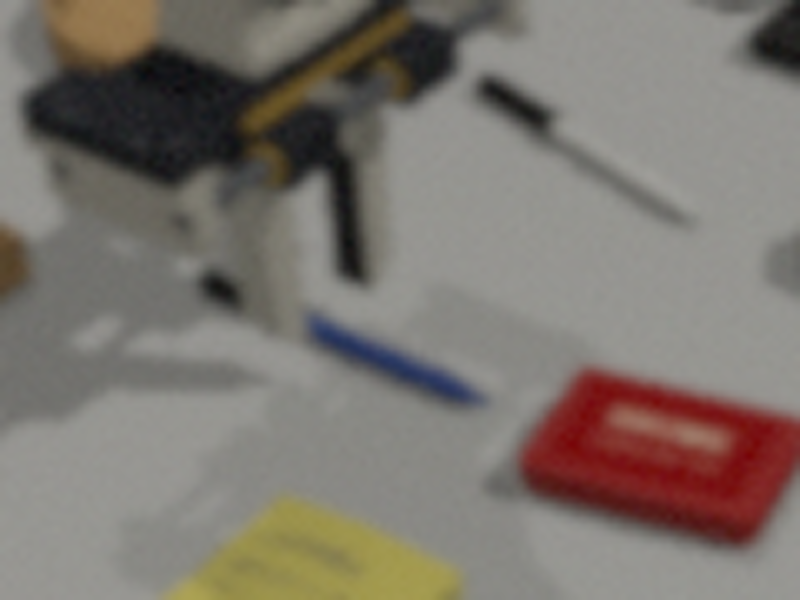

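View pics/top17.png

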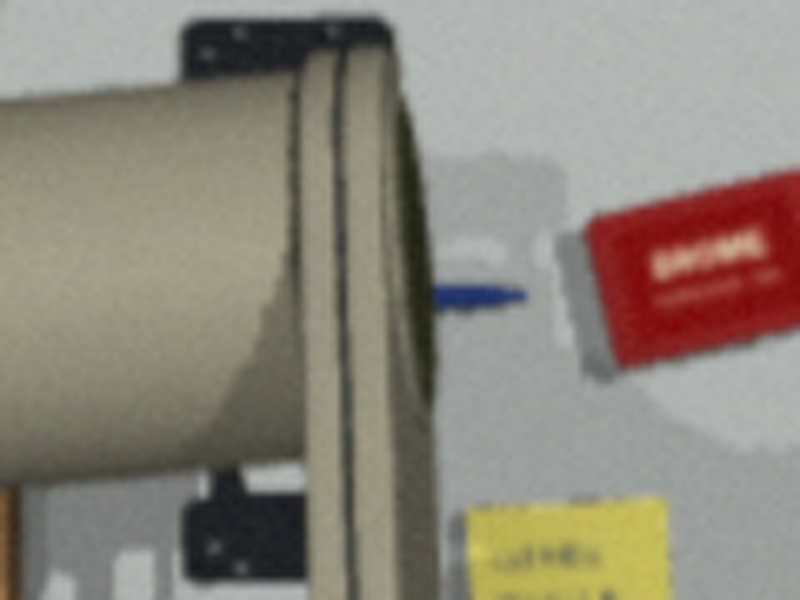

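Call:
jog_arm:
  motion: [0.35, -0.002, 0.002, 0.015, 0, 0, 0, 0.35, -0.002, 0.002, 0.028, 0, 0, 0, 0.35, -0.002, 0.002, 0.03, 0, 0, 0, 0.35, -0.002, 0.002, 0.03, 0, 0, 0, 0, -0.002, 0.002, 0.03, 0, 0, 0, 0, -0.002, 0.002, 0.03, 0, 0, 0, 0, -0.002, 0.002, 0.03, 0, 0, 0, 0, -0.002, 0.002, 0.03, 0, 0, 0]

```text
t: 14.6
tool_pos: [0.4548, 0.0858, -0.0289]
orientation: [2.221, 2.221, 0.001]
force: [-0.3, 0.6, 0.4]
opening: 0.0095
```

```bash
python3 go.py 453,86,50,0; python3 snap.py scene 18 170 160 120 90
```

```text
t 14.6 tcp mm [454.8  85.8 -28.9] jaw deg -0.0 tilt 0.05 open mm 9.5 F [-0.3  0.6  0.4] q1,q6 [0.08 0.08]
453,86,50,0 jaw 0.0 -> [0.0, -0.003, -0.158, 0.001, -0.0, -0.0] rows>= 1.6
```

View pics/scene18.png

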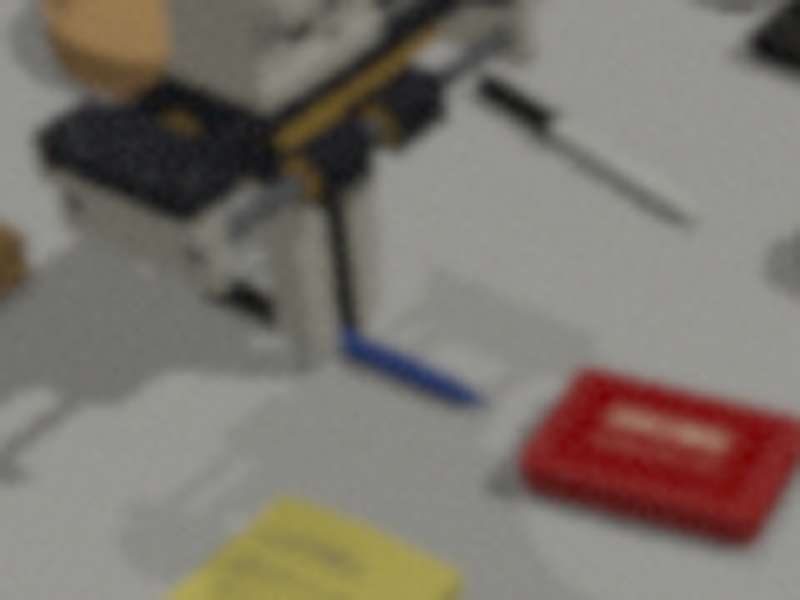

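Call:
jog_arm:
  motion: [0, 0, 0, -0.05, 0, 0, 0, 0, 0, 0, -0.1, 0, 0, 0, 0, 0, 0, -0.16, 0, 0, 0, 0, 0, 0, -0.16, 0, 0, 0]

```text
t: 15.05
tool_pos: [0.4582, 0.0861, 0.0556]
orientation: [2.218, 2.217, 0.01]
force: [0.9, -0.3, -0.1]
opening: 0.0095
```

```bash
python3 go.py 503,-342,50,11.2; python3 snap.py scene 19 170 130 140 105
```

```text
t 15.05 tcp mm [458.2  86.1  55.6] jaw deg -0.0 tilt 0.47 open mm 9.5 F [ 0.9 -0.3 -0.1] q1,q6 [0.08 0.08]
503,-342,50,11.2 jaw 11.2 -> [-0.856, 0.09, 0.011, 0.005, 0.0, -0.125] rows>= 8.6
```

View pics/scene19.png

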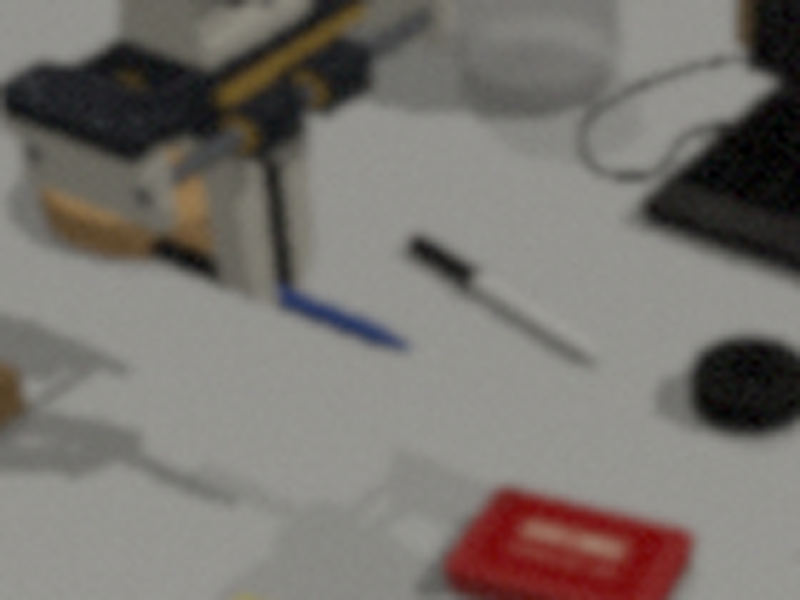

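The blue pen hangs level in the jaws. Carrying it to the long tray.

Call:
jog_arm:
  motion: [0, -0.856, 0.09, 0.011, 0.005, 0, -0.125, 0, -0.856, 0.09, 0.011, 0.005, 0, -0.125, 0, -0.856, 0.09, 0.011, 0.005, 0, -0.125, 0, -0.856, 0.09, 0.011, 0.005, 0, -0.125, 0, -0.856, 0.09, 0.011, 0.005, 0, -0.125, 0, -0.856, 0.09, 0.011, 0.005, 0, -0.125, 0, -0.856, 0.09, 0.011, 0.005, 0, -0.125, 0, -0.856, 0.09, 0.011, 0.005, 0, -0.125]

```text
t: 15.9
tool_pos: [0.4967, -0.306, 0.0466]
orientation: [-1.992, -2.425, 0.002]
force: [0.9, 1.0, 0.2]
opening: 0.0095
```

```bash
python3 go.py 503,-342,50,11.2
```

```text
t 15.9 tcp mm [ 496.7 -306.    46.6] jaw deg 11.2 tilt 0.21 open mm 9.5 F [0.9 1.  0.2] q1,q6 [-0.64 -0.83]
503,-342,50,11.2 jaw 11.2 -> [-0.073, -0.002, -0.007, -0.002, -0.001, 0.0] rows>= 0.7
```

Call:
jog_arm:
  motion: [0, -0.073, -0.002, 0, -0.002, 0, 0, 0, -0.073, -0.002, 0, -0.002, 0, 0, 0, -0.073, -0.002, 0, -0.002, 0, 0, 0, -0.073, -0.002, 0.04, -0.002, 0, 0, 0, -0.073, -0.002, 0.04, -0.002, 0, 0]

```text
t: 16.4
tool_pos: [0.5007, -0.339, 0.0231]
orientation: [-1.988, -2.423, -0.002]
force: [-1.3, 1.0, -1.0]
opening: 0.0096
```

```bash
python3 go.py 503,-342,-10,11.2; python3 snap.py scene 20 310 180 160 120; python3 snap.py top 20 330 150 160 120
```

```text
t 16.4 tcp mm [ 500.7 -339.    23.1] jaw deg 11.3 tilt 0.42 open mm 9.6 F [-1.3  1.  -1. ] q1,q6 [-0.68 -0.88]
503,-342,-10,11.2 jaw 11.2 -> [-0.007, 0.003, 0.066, -0.002, -0.004, 0.001] rows>= 0.7
```

View pics/scene20.png

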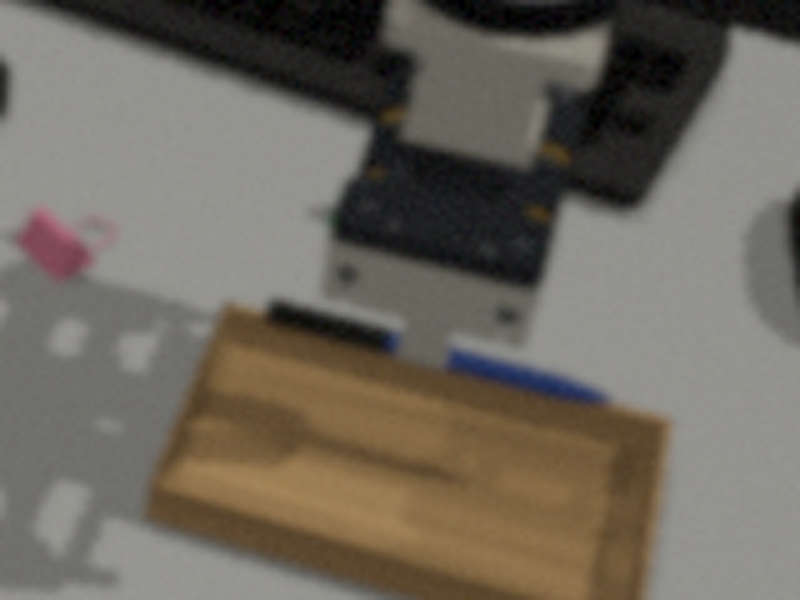

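View pics/top20.png

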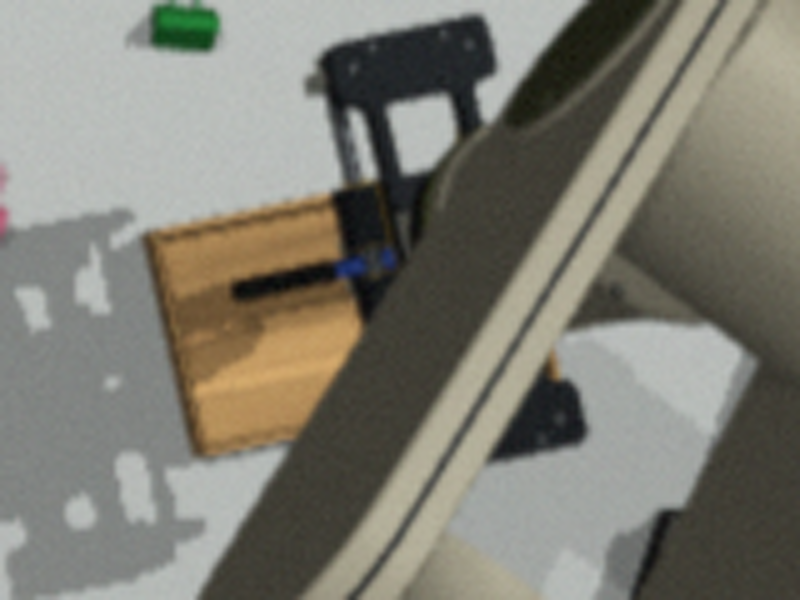

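```bash
python3 - <<'E'
from h import *
t=load('top',20)
p=onz(t,[(330+238/5,150+291/5),(330+395/5,150+258/5)],.062)[:,:2]*1000
th=np.radians(11.2);R=np.array([[np.cos(th),np.sin(th)],[-np.sin(th),np.cos(th)]])
print(p,(p-[481.8,-346.6])@R.T)
E
```

```text
[[ 487.5615425  -279.96474594]
 [ 502.58528704 -357.25264502]] [[ 18.59467016  64.24710653]
 [ 18.32032488 -14.48698379]]
```

Call:
jog_arm:
  motion: [0, -0.007, 0.003, 0.035, -0.002, -0.004, 0, 0, -0.007, 0.003, 0.066, -0.002, -0.004, 0, 0, -0.007, 0.003, 0.078, -0.002, -0.004, 0, 0, -0.007, 0.003, 0.078, -0.002, -0.004, 0, 0, -0.007, 0.003, 0.078, -0.002, -0.004, 0]

```text
t: 17.0
tool_pos: [0.5043, -0.3431, -0.013]
orientation: [1.99, 2.427, -0.001]
force: [0.1, -0.2, -0.1]
opening: 0.01
```

```bash
python3 go.py 503,-342,-25,11.2; python3 snap.py scene 21 310 180 160 120
```

```text
t 17.0 tcp mm [ 504.3 -343.1  -13. ] jaw deg 11.3 tilt 0.17 open mm 10.0 F [ 0.1 -0.2 -0.1] q1,q6 [-0.68 -0.88]
503,-342,-25,11.2 jaw 11.2 -> [0.003, -0.002, 0.024, 0.001, 0.002, 0.001] rows>= 0.2
```

View pics/scene21.png

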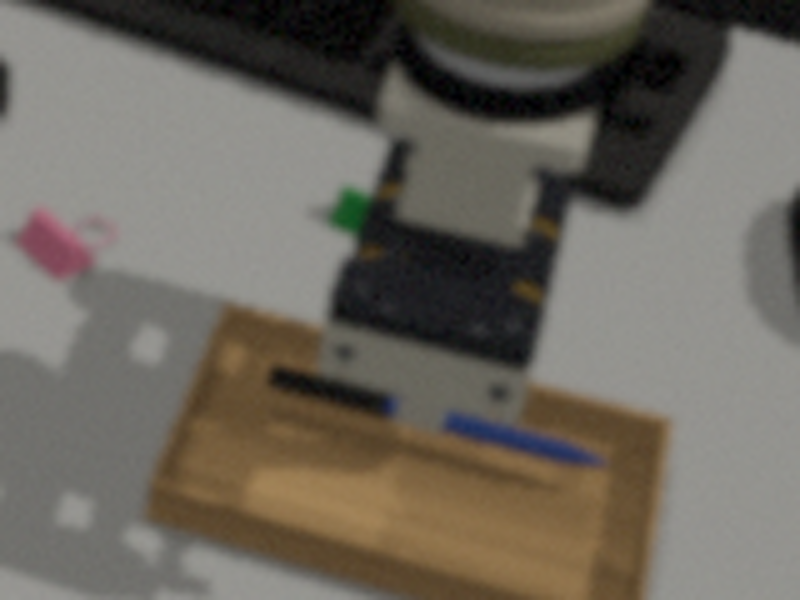

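Call:
jog_arm:
  motion: [0, 0.002, -0.002, 0.012, 0, 0.002, 0, 0, 0.002, -0.002, 0.022, 0, 0.002, 0, 0, 0.002, -0.002, 0.024, 0, 0.002, 0, 0, 0.002, -0.002, 0.024, 0, 0.002, 0]

```text
t: 17.45
tool_pos: [0.5033, -0.3426, -0.0248]
orientation: [1.992, 2.428, 0.002]
force: [0.8, -0.9, -0.5]
opening: 0.0093
```

```bash
python3 go.py 503,-342,-25,11.2; python3 snap.py scene 22 310 180 160 120
```

```text
t 17.45 tcp mm [ 503.3 -342.6  -24.8] jaw deg 11.3 tilt 0.1 open mm 9.3 F [ 0.8 -0.9 -0.5] q1,q6 [-0.68 -0.88]
503,-342,-25,11.2 jaw 11.2 -> [0.001, -0.0, 0.0, 0.001, -0.0, 0.001] rows>= 0.0
```

View pics/scene22.png

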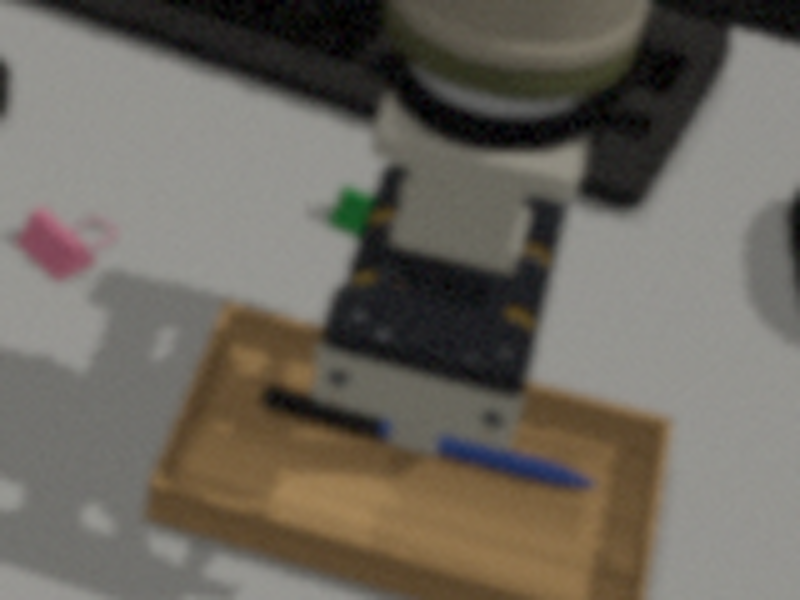

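Call:
jog_arm:
  motion: [0.12, 0, 0, 0.001, 0, 0, 0, 0.22, 0, 0, 0.001, 0, 0, 0, 0.22, 0, 0, 0.001, 0, 0, 0, 0.22, 0, 0, -0.04, 0, 0, 0, 0.22, 0, 0, -0.1, 0, 0, 0, 0.3, 0, 0, -0.16, 0, 0, 0, 0.3, 0, 0, -0.16, 0, 0, 0]

```text
t: 18.2
tool_pos: [0.5062, -0.3451, 0.0609]
orientation: [1.986, 2.422, 0.002]
force: [0.4, 0.0, 0.3]
opening: 0.0271
```

```bash
python3 go.py 605,86,50,-13 ; python3 snap.py scene 23 310 180 160 120
```

```text
t 18.2 tcp mm [ 506.2 -345.1   60.9] jaw deg 11.3 tilt 0.56 open mm 27.1 F [0.4 0.  0.3] q1,q6 [-0.68 -0.88]
605,86,50,-13 jaw -13.0 -> [0.807, 0.362, 0.019, 0.005, 0.003, 0.27] rows>= 8.8
```

View pics/scene23.png

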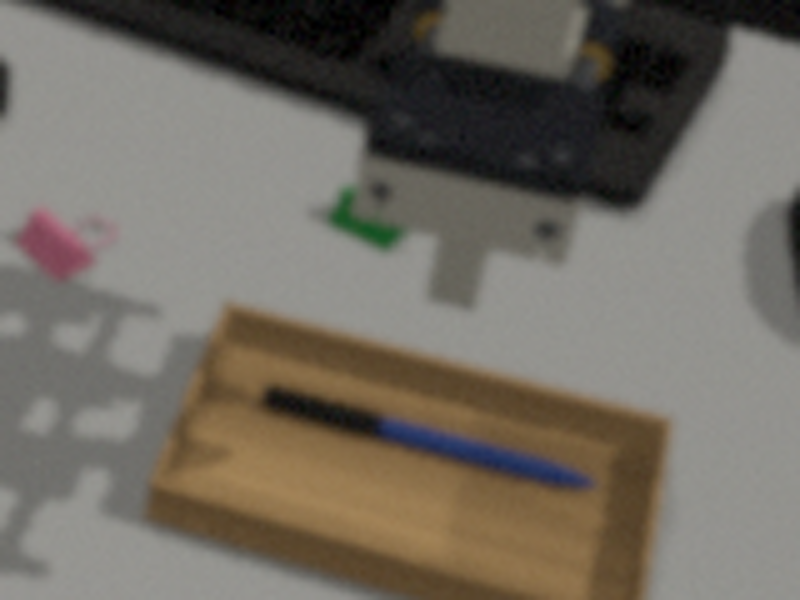

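Pen_a lies flat in the long tray, from (265,398) to (595,482). Next pen_b (white).

Call:
jog_arm:
  motion: [0.35, 0.807, 0.362, 0.019, 0.005, 0.003, 0.27, 0.35, 0.807, 0.362, 0.019, 0.005, 0.003, 0.27, 0.35, 0.807, 0.362, 0.019, 0.005, 0.003, 0.27, 0.35, 0.807, 0.362, 0.019, 0.005, 0.003, 0.27, 0.35, 0.807, 0.362, 0.019, 0.005, 0.003, 0.27, 0.35, 0.807, 0.362, 0.019, 0.005, 0.003, 0.27, 0.35, 0.807, 0.362, 0.019, 0.005, 0.003, 0.27, 0.35, 0.807, 0.362, 0.019, 0.005, 0.003, 0.27]

```text
t: 19.05
tool_pos: [0.5925, 0.045, 0.0473]
orientation: [-2.456, -1.953, 0.003]
force: [1.3, -0.7, -1.0]
opening: 0.0323
```

```bash
python3 go.py 605,86,30,-13 605,86,-10,-13
```

```text
t 19.05 tcp mm [592.5  45.   47.3] jaw deg -13.0 tilt 0.22 open mm 32.3 F [ 1.3 -0.7 -1. ] q1,q6 [-0.01  0.22]
605,86,30,-13 jaw -13.0 -> [0.085, 0.006, 0.035, -0.002, -0.001, -0.0] rows>= 0.9
605,86,-10,-13 jaw -13.0 -> [0.085, 0.006, 0.115, -0.002, -0.001, -0.0] rows>= 1.4
```

Call:
jog_arm:
  motion: [0.35, 0.085, 0.006, 0.035, -0.002, -0.001, 0, 0.35, 0.085, 0.006, 0.035, -0.002, -0.001, 0, 0.35, 0.085, 0.006, 0.07, -0.002, -0.001, 0, 0.35, 0.085, 0.006, 0.11, -0.002, -0.001, 0, 0.35, 0.085, 0.006, 0.115, -0.002, -0.001, 0, 0.35, 0.085, 0.006, 0.115, -0.002, -0.001, 0]

```text
t: 19.65
tool_pos: [0.6032, 0.0853, -0.0117]
orientation: [-2.458, -1.954, 0.006]
force: [-0.1, -1.0, -0.5]
opening: 0.0328
```

```bash
python3 go.py 605,86,-29,-13; python3 snap.py scene 24 200 120 120 90;
```

```text
t 19.65 tcp mm [603.2  85.3 -11.7] jaw deg -13.0 tilt 0.24 open mm 32.8 F [-0.1 -1.  -0.5] q1,q6 [0.06 0.28]
605,86,-29,-13 jaw -13.0 -> [0.002, 0.003, 0.035, -0.002, 0.001, -0.0] rows>= 0.3
```

View pics/scene24.png

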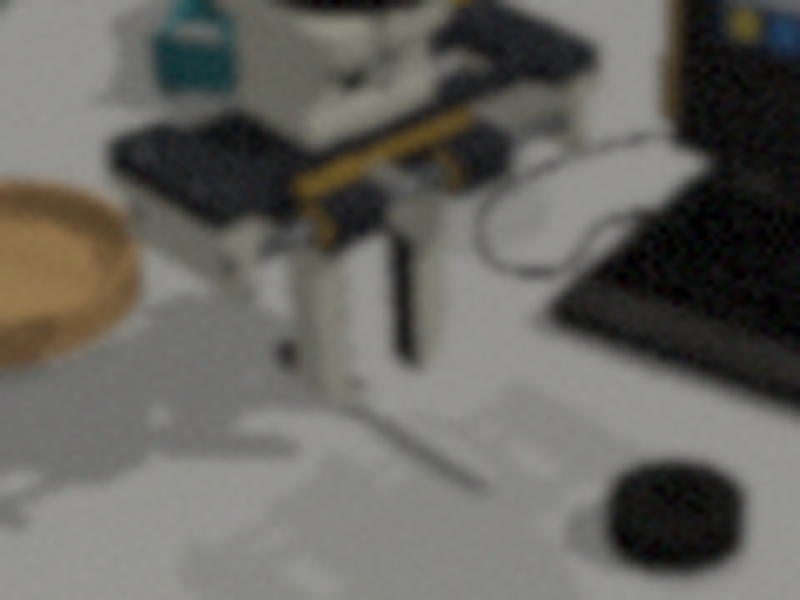

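Call:
jog_arm:
  motion: [0.35, 0.002, 0.003, 0.018, -0.002, 0, 0, 0.35, 0.002, 0.003, 0.03, -0.002, 0, 0, 0.35, 0.002, 0.003, 0.035, -0.002, 0, 0, 0.35, 0.002, 0.003, 0.035, -0.002, 0, 0, 0, 0.002, 0.003, 0.035, -0.002, 0, 0, 0, 0.002, 0.003, 0.035, -0.002, 0, 0, 0, 0.002, 0.003, 0.035, -0.002, 0, 0, 0, 0.002, 0.003, 0.035, -0.002, 0, 0]

```text
t: 20.5
tool_pos: [0.6063, 0.086, -0.0276]
orientation: [2.458, 1.954, 0.001]
force: [0.1, 0.8, 1.9]
opening: 0.0095
```

```bash
python3 go.py 605,86,50,-13; python3 snap.py scene 25 200 120 120 90;
```

```text
t 20.5 tcp mm [606.3  86.  -27.6] jaw deg -13.0 tilt 0.13 open mm 9.5 F [0.1 0.8 1.9] q1,q6 [0.06 0.29]
605,86,50,-13 jaw -13.0 -> [-0.001, -0.002, -0.155, 0.001, 0.001, -0.0] rows>= 1.6
```

View pics/scene25.png

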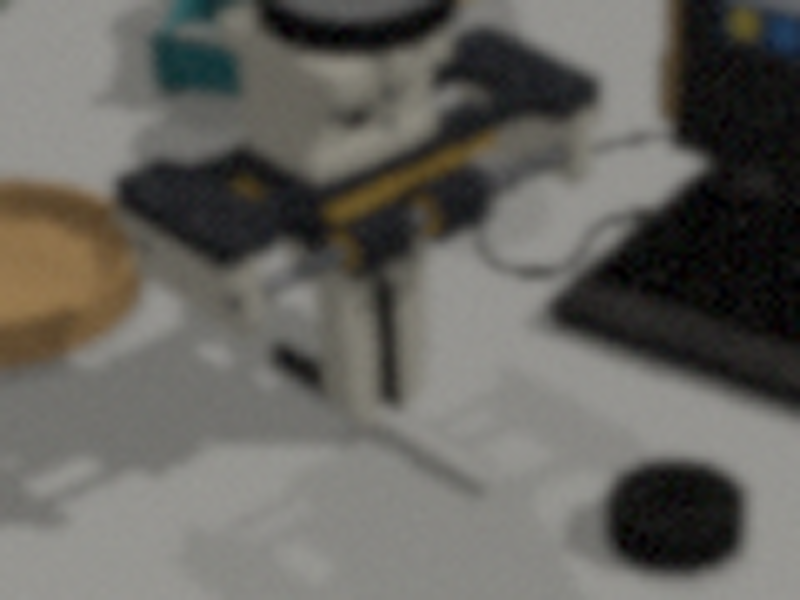

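Call:
jog_arm:
  motion: [0, 0, 0, -0.05, 0, 0, 0, 0, 0, 0, -0.1, 0, 0, 0, 0, 0, 0, -0.16, 0, 0, 0, 0, 0, 0, -0.16, 0, 0, 0]

```text
t: 20.95
tool_pos: [0.6099, 0.0864, 0.0579]
orientation: [2.454, 1.951, 0.011]
force: [0.8, 0.9, 0.1]
opening: 0.0095
```

```bash
python3 go.py 460,-351,50,11.2
```

```text
t 20.95 tcp mm [609.9  86.4  57.9] jaw deg -13.0 tilt 0.58 open mm 9.5 F [0.8 0.9 0.1] q1,q6 [0.06 0.29]
460,-351,50,11.2 jaw 11.2 -> [-0.92, -0.095, 0.013, 0.006, 0.0, -0.269] rows>= 9.2
```

Call:
jog_arm:
  motion: [0, -0.92, -0.095, 0.013, 0.006, 0, -0.269, 0, -0.92, -0.095, 0.013, 0.006, 0, -0.269, 0, -0.92, -0.095, 0.013, 0.006, 0, -0.269, 0, -0.92, -0.095, 0.013, 0.006, 0, -0.269, 0, -0.92, -0.095, 0.013, 0.006, 0, -0.269, 0, -0.92, -0.095, 0.013, 0.006, 0, -0.269, 0, -0.92, -0.095, 0.013, 0.006, 0, -0.269, 0, -0.92, -0.095, 0.013, 0.006, 0, -0.269]

```text
t: 21.75
tool_pos: [0.4799, -0.2894, 0.05]
orientation: [1.994, 2.427, -0.0]
force: [1.7, 0.5, -0.4]
opening: 0.0092
```

```bash
python3 go.py 460,-351,50,11.2
```

```text
t 21.75 tcp mm [ 479.9 -289.4   50. ] jaw deg 11.2 tilt 0.04 open mm 9.2 F [ 1.7  0.5 -0.4] q1,q6 [-0.63 -0.83]
460,-351,50,11.2 jaw 11.2 -> [-0.113, -0.063, 0.0, 0.0, 0.0, -0.0] rows>= 1.3
```

Call:
jog_arm:
  motion: [0, -0.113, -0.063, 0, 0, 0, 0, 0, -0.113, -0.063, 0, 0, 0, 0, 0, -0.113, -0.063, 0, 0, 0, 0, 0, -0.113, -0.063, 0.04, 0, 0, 0, 0, -0.113, -0.063, 0.04, 0, 0, 0, 0, -0.113, -0.063, 0.04, 0, 0, 0]

```text
t: 22.35
tool_pos: [0.4599, -0.349, 0.0293]
orientation: [-1.992, -2.427, -0.0]
force: [-0.3, 0.1, 0.1]
opening: 0.0091
```

```bash
python3 go.py 460,-351,-10,11.2; python3 snap.py scene 26 310 180 160 120; python3 snap.py top 26 330 150 160 120
```

```text
t 22.35 tcp mm [ 459.9 -349.    29.3] jaw deg 11.3 tilt 0.1 open mm 9.1 F [-0.3  0.1  0.1] q1,q6 [-0.74 -0.93]
460,-351,-10,11.2 jaw 11.2 -> [-0.004, -0.0, 0.079, -0.001, -0.001, 0.001] rows>= 0.8
```

View pics/scene26.png

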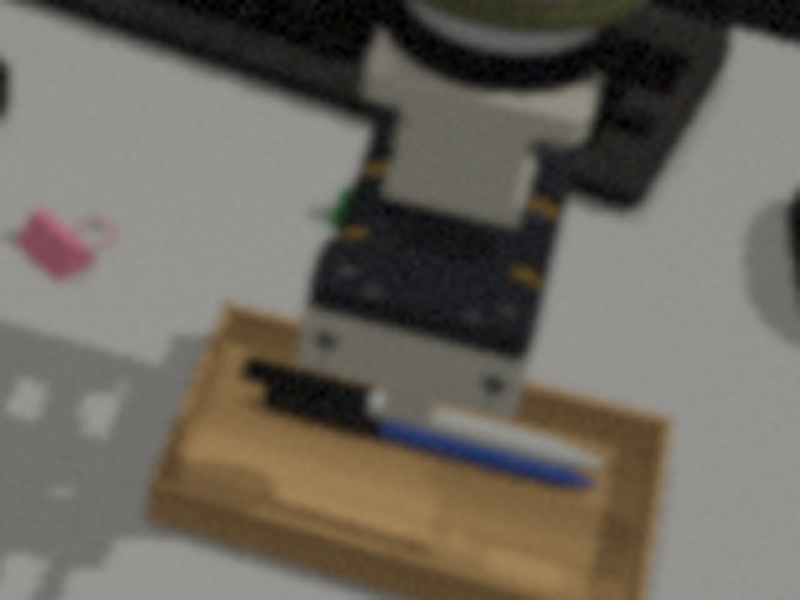

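View pics/top26.png

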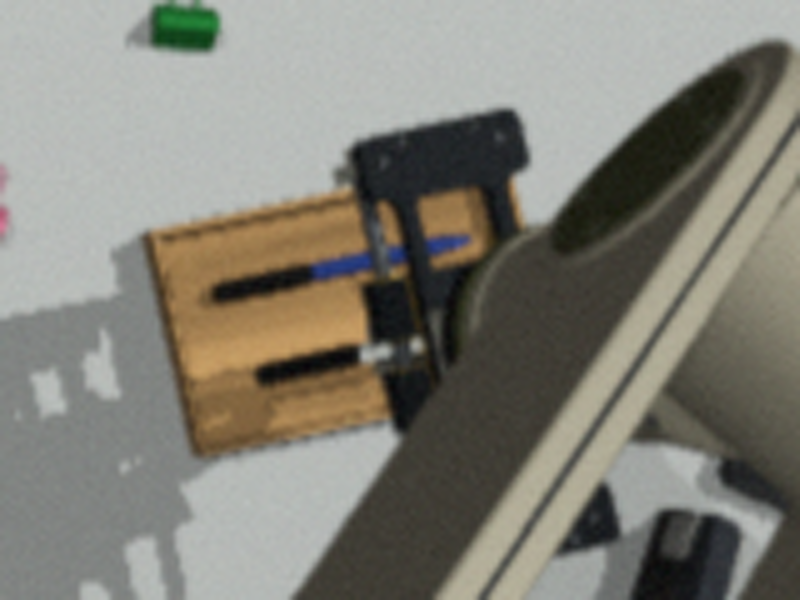

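```bash
python3 - <<'E'
from h import *
t=load('top',26)
th=np.radians(11.2);R=np.array([[np.cos(th),np.sin(th)],[-np.sin(th),np.cos(th)]])
for z,uv in((.012,[(213,294),(468,241)]),(.068,[(260,376),(362,353),(425,346)])):
    p=onz(t,np.array(uv)/5+[330,150],z)[:,:2]*1000; print(((p-[481.8,-346.6])@R.T).round(1))
E
```

```text
[[ 19.8  64. ]
 [ 19.  -70.6]]
[[-23.7  64.7]
 [-23.2  13.9]
 [-26.3 -16.7]]
```

Call:
jog_arm:
  motion: [0, -0.004, 0.003, 0.04, 0, 0, 0, 0, -0.004, 0.003, 0.07, 0, 0, 0, 0, -0.004, 0.003, 0.09, 0, 0, 0, 0, -0.004, 0.003, 0.1, 0, 0, 0, 0, -0.004, 0.003, 0.105, 0, 0, 0, 0, -0.004, 0.003, 0.105, 0, 0, 0]

```text
t: 23.05
tool_pos: [0.4625, -0.3518, -0.022]
orientation: [1.993, 2.428, 0.0]
force: [0.5, -1.0, -0.7]
opening: 0.0093
```

```bash
python3 go.py 461,-351,-24,11.2; python3 snap.py scene 27 310 180 160 120
```

```text
t 23.05 tcp mm [ 462.5 -351.8  -22. ] jaw deg 11.3 tilt 0.04 open mm 9.3 F [ 0.5 -1.  -0.7] q1,q6 [-0.74 -0.93]
461,-351,-24,11.2 jaw 11.2 -> [0.002, -0.003, 0.004, 0.0, 0.0, 0.001] rows>= 0.1
```

View pics/scene27.png

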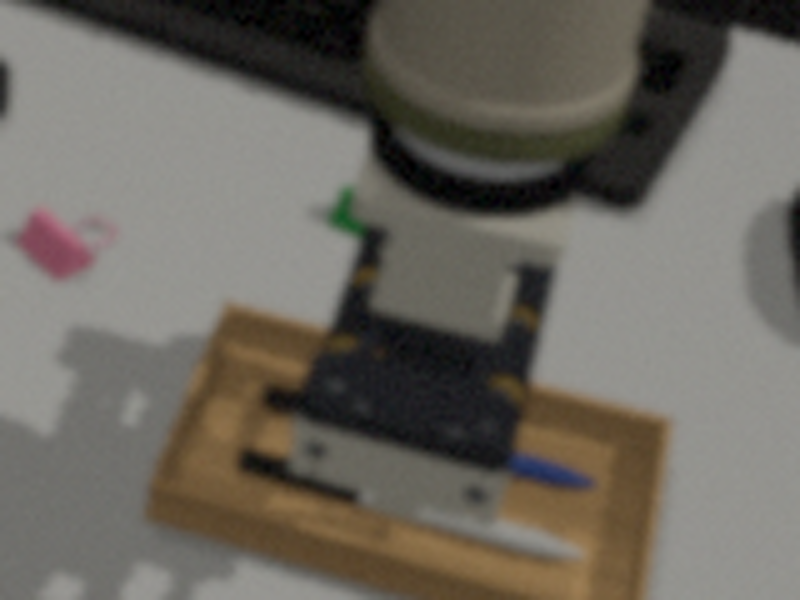

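Call:
jog_arm:
  motion: [0, 0, -0.001, 0.005, 0, 0, 0, 0, 0, -0.001, 0.005, 0, 0, 0, 0.12, 0, -0.001, 0.005, 0, 0, 0, 0.21, 0, -0.001, 0.005, 0, 0, 0, 0.21, 0, -0.001, 0.005, 0, 0, 0, 0.21, 0, 0, -0.04, 0, 0, 0, 0.21, 0, 0, -0.1, 0, 0, 0, 0.3, 0, 0, -0.17, 0, 0, 0]

```text
t: 23.9
tool_pos: [0.4617, -0.3511, 0.0631]
orientation: [-1.992, -2.427, -0.0]
force: [0.1, -0.8, 0.7]
opening: 0.0238
```

```bash
python3 go.py 606,-54,50,0 606,-54,50,-25; python3 snap.py scene 28 310 180 160 120
```

```text
t 23.9 tcp mm [ 461.7 -351.1   63.1] jaw deg 11.2 tilt 0.08 open mm 23.8 F [ 0.1 -0.8  0.7] q1,q6 [-0.74 -0.93]
606,-54,50,0 jaw 0.0 -> [0.526, 0.399, 0.027, -0.001, -0.001, 0.125] rows>= 6.6
606,-54,50,-25 jaw -25.0 -> [0.526, 0.399, 0.027, -0.001, -0.001, 0.403] rows>= 6.6
```

View pics/scene28.png

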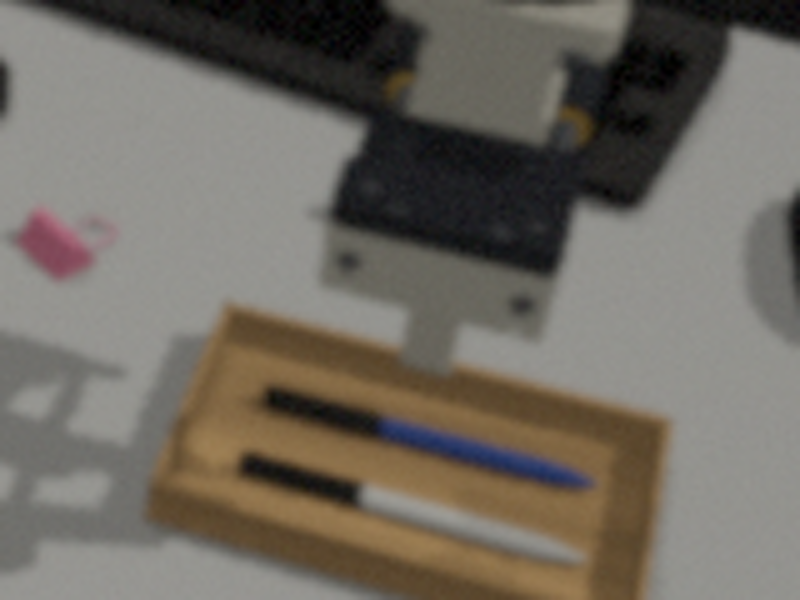

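Both pens lie flat and apart: blue at (430,440), white at (415,508). Next the tape roll, the black ring among the items at (404,233) in the first view.

Call:
jog_arm:
  motion: [0.3, 0.526, 0.399, 0.027, 0, 0, 0.125, 0.5, 0.526, 0.399, 0.027, 0, 0, 0.125, 0.8, 0.526, 0.399, 0.027, 0, 0, 0.125, 0.8, 0.526, 0.399, 0.027, 0, 0, 0.125, 0.8, 0.526, 0.399, 0.027, 0, 0, 0.125, 0.8, 0.526, 0.399, 0.027, 0, 0, 0.125, 0.8, 0.526, 0.399, 0.027, 0, 0, 0.125, 0.8, 0.526, 0.399, 0.027, 0, 0, 0.125]

```text
t: 24.75
tool_pos: [0.611, -0.0531, 0.0566]
orientation: [2.21, 2.221, 0.003]
force: [0.6, -0.6, 0.2]
opening: 0.0736
```

```bash
python3 go.py 606,-54,50,0 606,-54,-3,0
```

```text
t 24.75 tcp mm [611.  -53.1  56.6] jaw deg 0.3 tilt 0.49 open mm 73.6 F [ 0.6 -0.6  0.2] q1,q6 [-0.17 -0.17]
606,-54,50,0 jaw 0.0 -> [-0.002, -0.01, 0.013, 0.005, 0.003, 0.003] rows>= 0.2
606,-54,-3,0 jaw 0.0 -> [-0.001, -0.011, 0.119, 0.005, 0.003, 0.003] rows>= 1.2
```

Call:
jog_arm:
  motion: [0.8, -0.001, -0.01, 0.013, 0.003, 0.002, 0.003, 0.8, -0.001, -0.01, 0.06, 0.003, 0.002, 0.003, 0.8, -0.001, -0.01, 0.11, 0.003, 0.002, 0.003, 0.8, -0.001, -0.01, 0.119, 0.003, 0.002, 0.003, 0.8, -0.001, -0.01, 0.119, 0.003, 0.002, 0.003]

```text
t: 25.25
tool_pos: [0.6046, -0.0548, -0.0042]
orientation: [2.223, 2.219, -0.002]
force: [0.1, -0.4, 0.6]
opening: 0.0744
```

```bash
python3 go.py 606,-54,-28,0; python3 snap.py scene 29 240 140 120 90
```

```text
t 25.25 tcp mm [604.6 -54.8  -4.2] jaw deg -0.1 tilt 0.07 open mm 74.4 F [ 0.1 -0.4  0.6] q1,q6 [-0.17 -0.17]
606,-54,-28,0 jaw 0.0 -> [0.002, 0.003, 0.048, -0.0, 0.001, -0.001] rows>= 0.5
```

View pics/scene29.png

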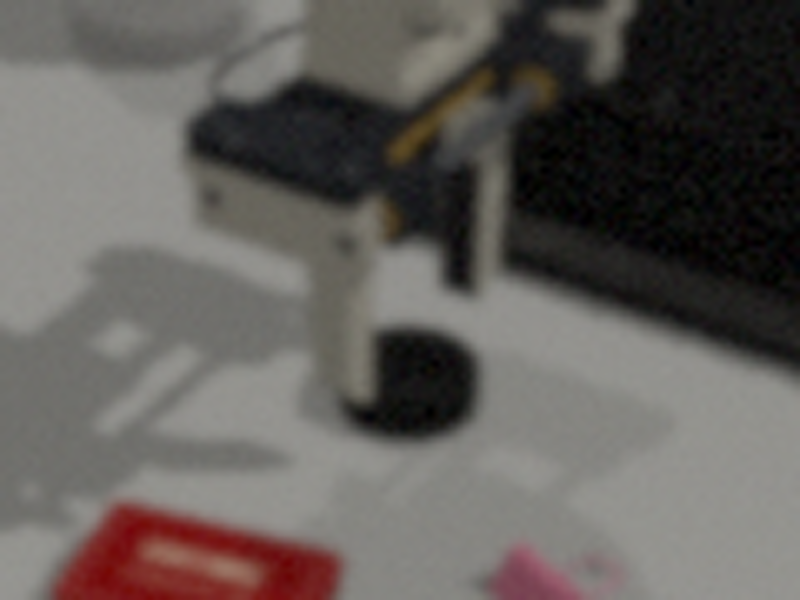

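Call:
jog_arm:
  motion: [0.8, 0.002, 0.003, 0.02, 0, 0, 0, 0.8, 0.002, 0.003, 0.035, 0, 0, 0, 0.8, 0.002, 0.003, 0.048, 0, 0, 0, 0.8, 0.002, 0.003, 0.048, 0, 0, 0]

```text
t: 25.7
tool_pos: [0.6064, -0.0536, -0.0282]
orientation: [2.222, 2.22, -0.001]
force: [0.8, -0.8, -0.1]
opening: 0.0746
```

```bash
python3 go.py; python3 snap.py scene 30 240 140 120 90
```

```text
t 25.7 tcp mm [606.4 -53.6 -28.2] jaw deg -0.1 tilt 0.06 open mm 74.6 F [ 0.8 -0.8 -0.1] q1,q6 [-0.17 -0.17]
```

View pics/scene30.png

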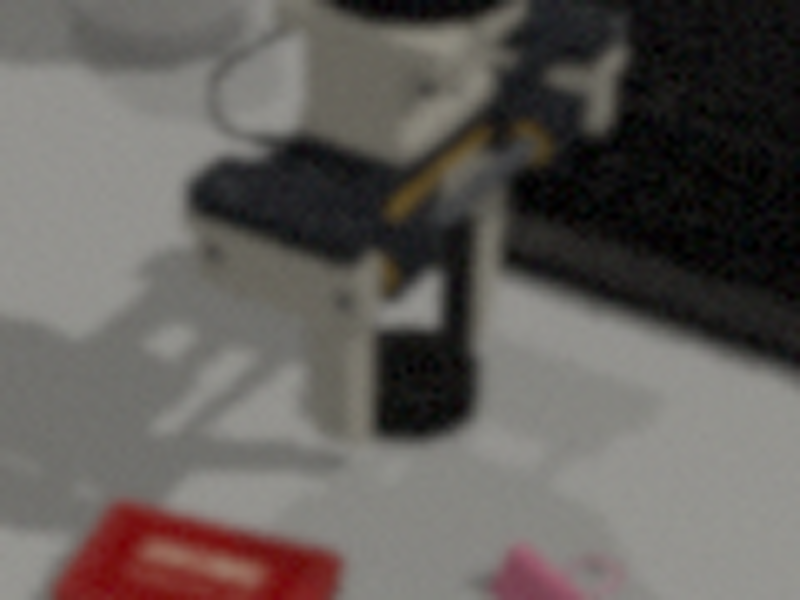

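The fingers straddle the tape at desk level. Closing and lifting.

Call:
jog_arm:
  motion: [0.45, 0, 0, 0, 0, 0, 0, 0.45, 0, 0, 0, 0, 0, 0, 0.45, 0, 0, 0, 0, 0, 0, 0.45, 0, 0, 0, 0, 0, 0, 0.45, 0, 0, -0.05, 0, 0, 0, 0.45, 0, 0, -0.1, 0, 0, 0, 0.45, 0, 0, -0.16, 0, 0, 0, 0.45, 0, 0, -0.16, 0, 0, 0]
  grip_force: 20

```text
t: 26.55
tool_pos: [0.6105, -0.0541, 0.0579]
orientation: [2.217, 2.215, 0.007]
force: [1.9, -0.0, 0.8]
opening: 0.053
```

```bash
python3 go.py 594,283,50,0; python3 snap.py scene 31 240 120 120 90
```

```text
t 26.55 tcp mm [610.5 -54.1  57.9] jaw deg -0.1 tilt 0.51 open mm 53.0 F [ 1.9 -0.   0.8] q1,q6 [-0.17 -0.17]
594,283,50,0 jaw 0.0 -> [0.674, -0.034, 0.014, 0.005, 0.002, -0.001] rows>= 6.8
```

View pics/scene31.png

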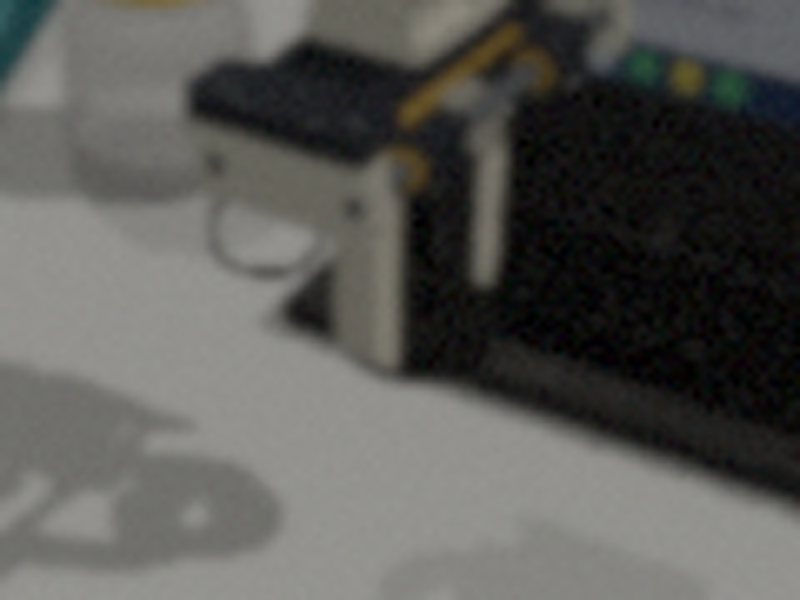

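```bash
python3 - <<'E'
from h import *
t=load('top');s=load('scene')
# cap centre top (252,113)/1.42 ; scene cap top centre (374,157)/1.42
print(tri(t,np.array((252,112))/1.42,s,np.array((374,155))/1.42))
print((onz(t,np.array([(252,137),(228,112),(276,112)])/1.42,.11)*1000).round())
# dispenser
print(tri(t,np.array((172,92))/1.42,s,np.array((340,155))/1.42)); print((onz(t,np.array([(200,148),(205,130)])/1.42,.03)*1000).round())
E
```

```text
(array([0.79591925, 0.19503298, 0.11762204]), np.float64(0.00011662268385647462))
[[756. 197. 110.]
 [800. 237. 110.]
 [798. 157. 110.]]
(array([0.86223352, 0.34903468, 0.05552504]), np.float64(0.0100968066179669))
[[766. 311.  30.]
 [799. 303.  30.]]
```

The jar starts at x≈0.756 m and the gripper reaches to 0.70 m, so it passes clear. Moving to the round tray.

Call:
jog_arm:
  motion: [0.45, 0.674, -0.034, 0.014, 0.005, 0.002, 0, 0.45, 0.674, -0.034, 0.014, 0.005, 0.002, 0, 0.45, 0.674, -0.034, 0.014, 0.005, 0.002, 0, 0.45, 0.674, -0.034, 0.014, 0.005, 0.002, 0, 0.45, 0.674, -0.034, 0.014, 0.005, 0.002, 0, 0.45, 0.674, -0.034, 0.014, 0.005, 0.002, 0, 0.45, 0.674, -0.034, 0.014, 0.005, 0.002, 0, 0.45, 0.674, -0.034, 0.014, 0.005, 0.002, 0]

```text
t: 27.4
tool_pos: [0.5905, 0.2878, 0.0459]
orientation: [-2.214, -2.223, 0.002]
force: [1.0, 0.2, -0.6]
opening: 0.0527
```

```bash
python3 go.py 594,283,10,0; python3 snap.py scene 32 140 100 140 105; python3 snap.py top 32 90 120 140 105
```

```text
t 27.4 tcp mm [590.5 287.8  45.9] jaw deg 0.2 tilt 0.25 open mm 52.7 F [ 1.   0.2 -0.6] q1,q6 [0.37 0.37]
594,283,10,0 jaw 0.0 -> [-0.01, 0.007, 0.072, -0.003, -0.001, 0.002] rows>= 0.7
```

View pics/scene32.png

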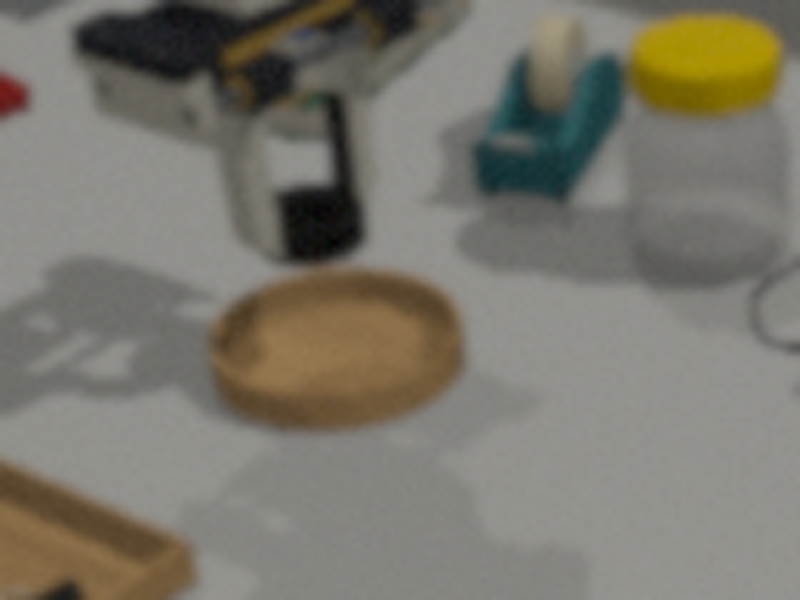

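View pics/top32.png

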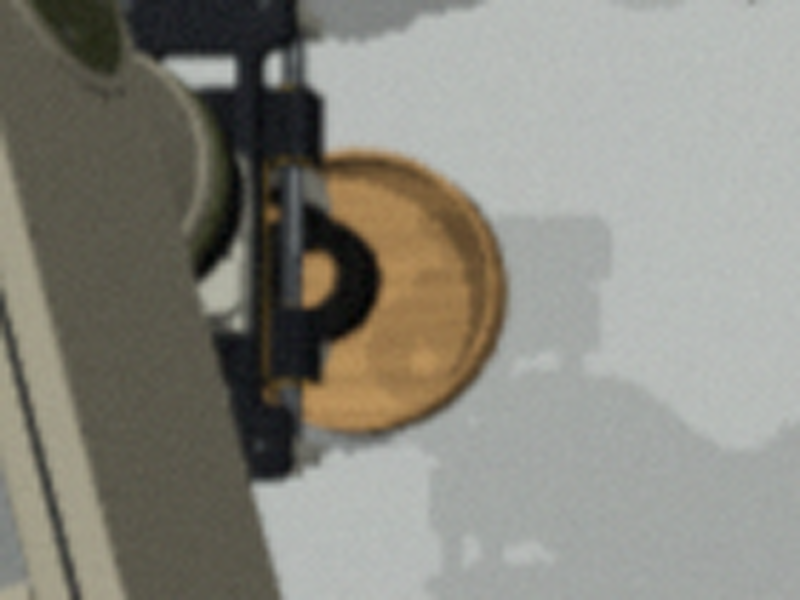

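Call:
jog_arm:
  motion: [0.45, -0.01, 0.007, 0.02, -0.002, 0, 0, 0.45, -0.01, 0.007, 0.05, -0.002, 0, 0, 0.45, -0.01, 0.007, 0.08, -0.002, 0, 0, 0.45, -0.01, 0.007, 0.1, -0.002, 0, 0, 0.45, -0.01, 0.007, 0.1, -0.002, 0, 0, 0.45, -0.01, 0.007, 0.1, -0.002, 0, 0]

```text
t: 28.1
tool_pos: [0.5944, 0.2782, -0.0045]
orientation: [-2.22, -2.221, 0.003]
force: [0.6, 0.3, 0.5]
opening: 0.0529
```

```bash
python3 go.py 594,283,-24,0; python3 snap.py scene 33 140 100 140 105
```

```text
t 28.1 tcp mm [594.4 278.2  -4.5] jaw deg 0.0 tilt 0.11 open mm 52.9 F [0.6 0.3 0.5] q1,q6 [0.36 0.36]
594,283,-24,0 jaw 0.0 -> [0.01, -0.001, 0.039, -0.001, 0.0, 0.0] rows>= 0.4
```

View pics/scene33.png

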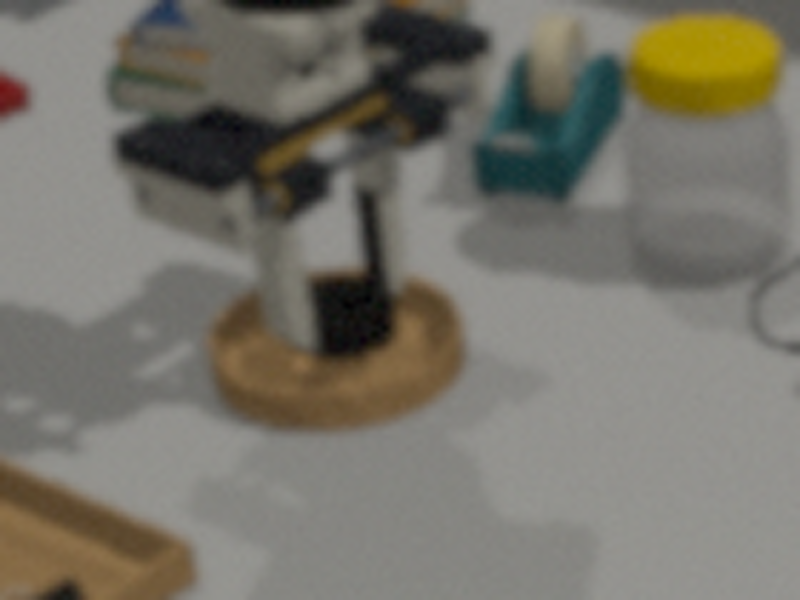

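Call:
jog_arm:
  motion: [0.45, 0.008, 0, 0.02, 0, 0, 0, 0.45, 0.008, 0, 0.035, 0, 0, 0, 0.45, 0.008, 0, 0.04, 0, 0, 0, 0.45, 0.008, 0, 0.04, 0, 0, 0]

```text
t: 28.55
tool_pos: [0.5949, 0.2828, -0.0237]
orientation: [-2.22, -2.222, 0.001]
force: [-1.8, 0.6, 1.4]
opening: 0.0531
```

```bash
python3 go.py 594,283,-24,0; python3 snap.py scene 34 140 100 140 105
```

```text
t 28.55 tcp mm [594.9 282.8 -23.7] jaw deg 0.1 tilt 0.04 open mm 53.1 F [-1.8  0.6  1.4] q1,q6 [0.37 0.36]
594,283,-24,0 jaw 0.0 -> [0.0, -0.002, 0.001, -0.0, -0.0, 0.001] rows>= 0.0
```

View pics/scene34.png

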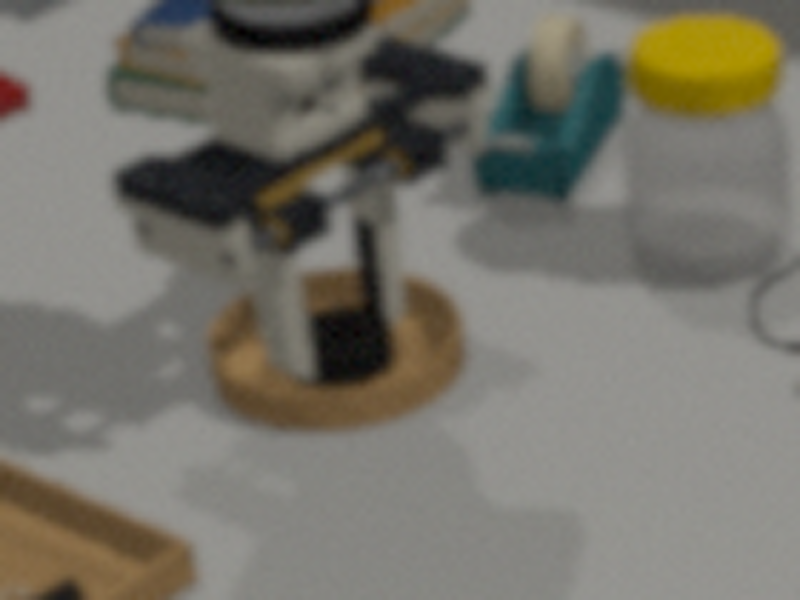

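Call:
jog_arm:
  motion: [0.66, 0, 0, 0.001, 0, 0, 0, 0.66, 0, 0, 0.001, 0, 0, 0, 0.66, 0, 0, 0.001, 0, 0, 0, 0.66, 0, 0, -0.04, 0, 0, 0, 0.66, 0, 0, -0.1, 0, 0, 0, 0.66, 0, 0, -0.2, 0, 0, 0, 0.66, 0, 0, -0.3, 0, 0, 0, 0.66, 0, 0, -0.3, 0, 0, 0]

```text
t: 29.4
tool_pos: [0.6002, 0.2847, 0.1366]
orientation: [2.216, 2.219, 0.021]
force: [1.5, -0.3, 0.8]
opening: 0.0613
```

```bash
python3 go.py 245,-548,180,-66 450,-350,180,-20; python3 snap.py scene 35 140 100 140 105
```

```text
t 29.4 tcp mm [600.2 284.7 136.6] jaw deg 0.1 tilt 0.82 open mm 61.3 F [ 1.5 -0.3  0.8] q1,q6 [0.37 0.36]
245,-548,180,-66 jaw -66.0 -> [-1.664, -0.711, -0.105, 0.005, -0.008, 0.734] rows>= 18.1
450,-350,180,-20 jaw -20.0 -> [-1.269, -0.301, -0.098, 0.008, -0.005, 0.223] rows>= 13.1
```

View pics/scene35.png

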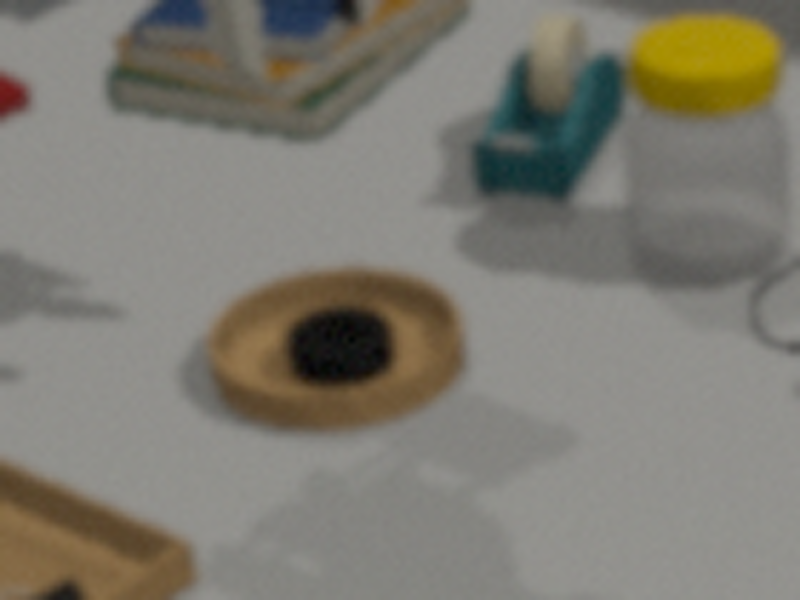

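The tape lies flat in the round tray, centred at (340,347). Moving the arm aside to check everything from the top.

Call:
jog_arm:
  motion: [0.66, -0.8, -0.1, -0.05, 0, 0, 0, 0.66, -0.8, -0.1, -0.05, 0, 0, 0, 0.66, -0.8, -0.1, -0.05, 0, 0, 0, 0.66, -0.8, -0.1, -0.05, 0, 0, 0, 0.66, -0.8, -0.1, -0.05, 0, 0, 0, 0.66, -0.8, -0.1, -0.05, 0, 0, 0, 0.66, -0.8, -0.1, -0.05, 0, 0, 0, 0.66, -0.8, -0.1, -0.05, 0, 0, 0]

```text
t: 30.25
tool_pos: [0.5476, -0.1152, 0.1539]
orientation: [2.219, 2.221, 0.012]
force: [0.9, -0.6, 0.1]
opening: 0.0612
```

```bash
python3 go.py; python3 snap.py top 36 0 0 560 420; python3 snap.py scene 36 0 0 560 420
```

```text
t 30.25 tcp mm [ 547.6 -115.2  153.9] jaw deg 0.1 tilt 0.47 open mm 61.2 F [ 0.9 -0.6  0.1] q1,q6 [-0.3  -0.31]
```

View pics/top36.png

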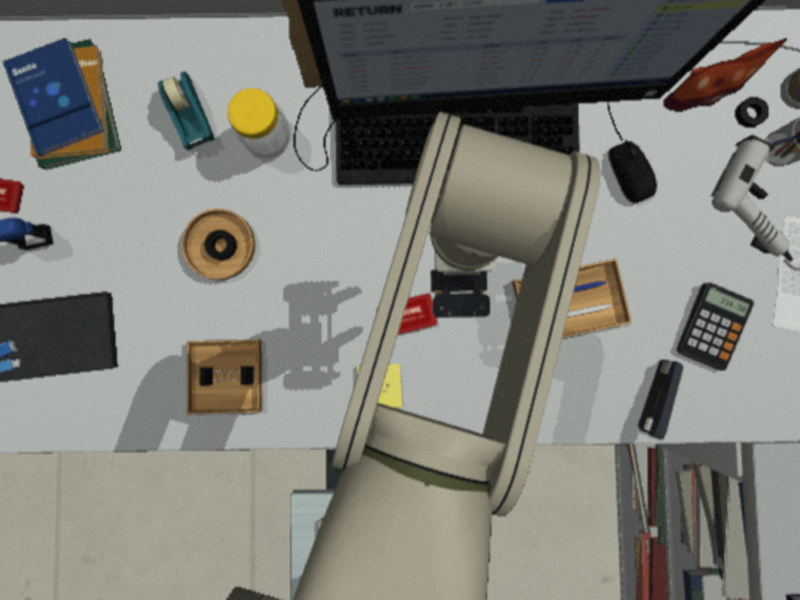

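View pics/scene36.png

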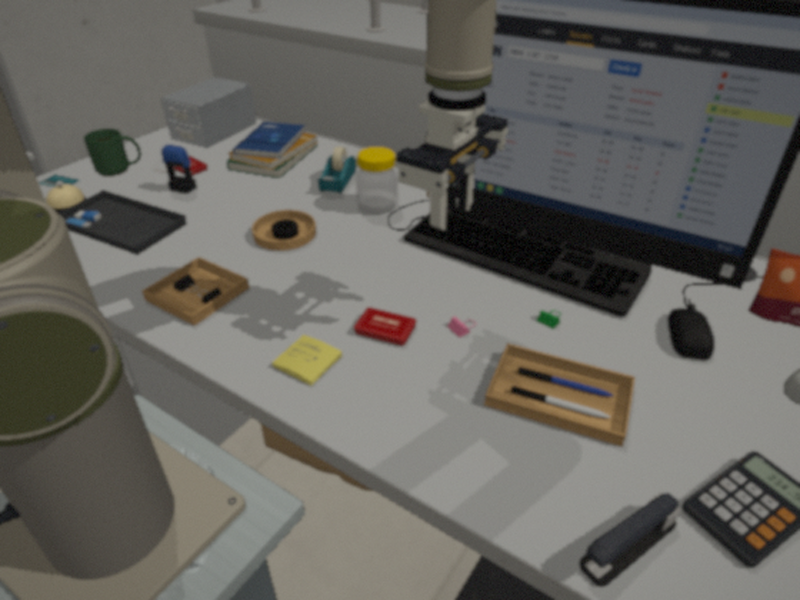

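```bash
python3 - <<'E'
from h import *
t=load('top',36);s=load('scene',36)
a=cv2.resize(t['frame'][225:300,120:195,::-1],(400,400),interpolation=cv2.INTER_CUBIC);b=cv2.resize(t['frame'][135:210,115:190,::-1],(400,400),interpolation=cv2.INTER_CUBIC)
cv2.imwrite('pics/fin.png',np.hstack([a,b]))
def cen(c,box,lo,hi):
    x,y,w,h=box;m=cv2.inRange(cv2.cvtColor(c['frame'],cv2.COLOR_RGB2HSV)[y:y+h,x:x+w],lo,hi)
    N,l,st,ce=cv2.connectedComponentsWithStats(m)
    return [(ce[i]+[x,y],st[i,4]) for i in range(1,N) if st[i,4]>20]
D=((0,0,0),(179,255,60))
ct=cen(t,(135,243,45,42),*D);cs=cen(s,(110,185,55,35),*D);print(ct,cs)
for u in sorted(ct,key=lambda v:v[0][0]):
    for v in cs:
        p,e=tri(t,u[0],s,v[0]); 
        if e<.006: print('clip',(p*1000).round(1),e.round(4))
u=cen(t,(138,155,30,32),*D);v=cen(s,(185,148,28,25),*D);print('tape',[ (tri(t,u[0][0],s,v[0][0])[0]*1000).round(1)])
print('ink scene',cen(load('scene',0),(240,208,60,40),(0,150,60),(6,255,255)),cen(s,(240,208,60,40),(0,150,60),(6,255,255)))
E
```

```text
[(array([143.97368421, 262.84210526]), np.int32(114)), (array([172.84615385, 262.34615385]), np.int32(104))] [(array([128.26530612, 197.80612245]), np.int32(98)), (array([147.71641791, 206.40298507]), np.int32(67))]
clip [359.4 306.4  11.9] 0.001
clip [359.4 232.4  15.4] 0.0021
tape [array([594.3, 281.5,  14.4])]
ink scene [(array([269.11175337, 228.43545279]), np.int32(519))] [(array([269.28489484, 228.40344168]), np.int32(523))]
```

View pics/fin.png

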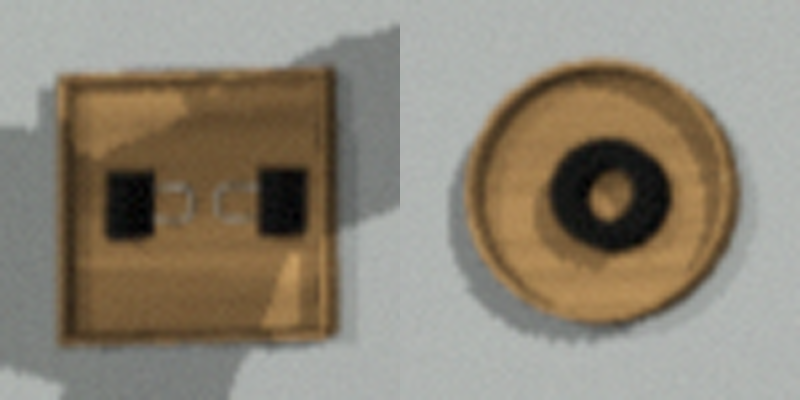

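Call:
jog_arm:
  motion: [0.66, 0, 0, 0, 0, 0, 0, 0.66, 0, 0, 0, 0, 0, 0, 0.66, 0, 0, 0, 0, 0, 0]

```text
t: 30.65
tool_pos: [0.5473, -0.118, 0.1535]
orientation: [2.224, 2.216, 0.01]
force: [-0.6, -0.0, -0.4]
opening: 0.0615
```

```bash
python3 -c "
from plant import *
print(close_job())"
```

```text
the job is handed in; nothing more can be done
None
```

All five things are sorted and the job is handed in at about 31 s of the 115 s; it reports no verdict. Both pens are in the long tray, both black clips in the square tray and the tape in the round tray.

**Last checks, from the top and scene cameras:**
- **Pens:** each looks flat on the tray floor, about 40 mm apart. I measured pen_a at +19 mm across the tray after release. Pen_b's −23 mm was measured before I lowered it; after release I only looked at it in the pictures.
- **Clips:** their bodies are at (359, 306) and (359, 232) mm, both flat. The wire loops face each other and do not touch.
- **Tape:** its centre is about 2 mm from the round tray's centre, lying flat.
- **Ink pad:** its picture position moved by about 0.2 px, so it was not pushed. The pink and green clips were not touched.

**What disagreed:**
- **Tool height:** the reported height was about 33 mm lower than the real fingertips. The first clip's approach showed this in the camera, and no force appeared as the reading went below zero. I set all later heights with that offset and checked them by camera.
- **Pen thickness:** the jaws closed to about 9.5 mm on the pens, not the 12 mm given. Both were held and set down without trouble.
- **Clip and tape heights:** the two-view heights in the trays (12, 15 and 14 mm) are only good to a few millimetres. They fit things lying on the 4 mm floor.

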